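# Fetch the bail case from the child-locked cupboard

## Robot

A 7-joint arm with a two-finger parallel gripper is mounted at the origin on the work surface. World frame = base frame: x ahead of the robot, y to its left, z up, the work surface at z = 0. Lengths are in m, angles in degrees, forces in N, time in s.
With the tool pointing down it reaches from about 0.425 to 0.875 m from the base axis. Payload 4.7 kg.
Tool frame: the origin (TCP) lies at the very end of the fingers, on their centre line; the grasp point (between the pads) lies 19 mm behind it; z points along the fingers, y is the direction in which the jaws open and shut (so a half turn about z gives the same grasp; the last joint's range is limited). The gripper opens to 87 mm and grips with 3 to 60 N. Pads are 19 mm wide; open, the fingers measure 117 mm over their backs; the gripper's body (75 mm by 190 mm) begins 51 mm behind the grasp point.
Start: joints at [-74.994, 18.392, -4.016, 83.108, 1.295, 78.541, -3.26], TCP at [0.159, 0.63, 0.223] pointing down, gripper open.
Joint ranges: [-163.93, 163.93], [-17.29, 119.83], [-79.2, 71.16], [3.27, 140.29], [-89.18, 269.18], [5.43, 117.66], [-154.24, 154.24]. Speed limits (degrees/s): [147.25, 147.25, 180, 180, 180, 180, 180].

## Interface

Orientations are given as [roll, pitch, yaw] about the fixed x, y, z axes, in that order (R = Rz(yaw) Ry(pitch) Rx(roll)).
In Python, from cell import monitor, imaging, ticket, spot_in, pinpoint gives the robot as it stands.
- The arm moves only by the tool servo_tool, never from a script. Its argument "targets" is a list of rows, each a list of 5 numbers: the opening in per cent of the stroke, from 0 (shut) to 100 (fully open), then the shift along the tool's x, y, z in m, then the turn about the tool's z in rad. In form: [[grip, dx, dy, dz, turn], ...]. A call has 1 to 5 rows; each row is the pose to reach, as a shift and turn from the pose commanded when the call began, along the tool's axes at that moment; what a row does not reach only later rows make up. A row lasts 1/8 s, in which the tool goes at most 62.5 mm and 10.7 degrees, less where a joint would pass 70% of its speed; a pose out of reach is approached as far as the arm can. A call with a gripper value outside its range is refused whole. The fingers move at their own pace and stop on an object; "grip_force" is the grip in N (left out, the last holds). Time passes only in rows, so rows that repeat a pose let the fingers close. It gives the time, the measured TCP pose, the force and the opening at its end, in the units of the state.
- monitor.get_obs(): the state, without advancing time (a new reading comes with each control period).
- imaging.read_camera(name): name is "scene" or "top" or "wrist"; returns a dict with "frame" (400x640x3 uint8, blue, green, red), "depth" (400x640 float32, m along the optical axis (not along the pixel's ray), 0 where there is no reading), "K" (3x3 intrinsics, pixels), "world_from_camera" (4x4, takes a point from camera to world coordinates). Camera axes: x right, y down, z forward; pixel columns grow to the right and rows downward; lengths in m; the calibration is good to about 2 mm. A picture is of the moment at which its call begins.
- ticket.sign_off(): hands the job in, once; it reports no verdict.
Trained networks look in the newest picture that a camera, given by its name, has taken for a name from the list of things; names that differ only in an ending like _2 or _b are one class to them, and where a whole thing is asked for, a point or a joint stands for the part that bears it (a point fixed in the world has none). Each returns a list of dicts, best first, with "confidence" (0 to 1); they miss things now and then, are a little off and sometimes report something else, mostly with a low value. They report only what shows in the picture. A call takes as long as a camera call. They do not tell look-alikes from the thing itself.
- spot_in(camera, label): "at" ([column, row] in pixels, amid what is visible of it).
- pinpoint(camera, label): "at" ([column, row] in pixels: a listed point, or the origin of a listed thing).
The state is a dict: "time_s": time; "qpos": joint angles; "joint_velocities": joint speeds; "effort": joint torques, N m; "tool_pos": TCP position; "tool_rot": TCP orientation; "force": force on the tool from outside, world axes, zero at the start; "wrist_torque": the same for the moment, N m; "grip_width": finger opening in m.
Only numpy, scipy, OpenCV 4.12 (cv2) and the standard library are available. Lean on these libraries where they do the work, as an engineer would, in place of code of your own. Each camera call takes 0.05 s, during which the arm holds its last target.

## Task

Open the little brown oak cupboard, pressing its hidden child-safety catch down through the door gap while pulling the door wide open (nearly square to the cupboard). Take the upright bail case out of the rack on the inside of the door and stand it fully home in the pocket of the dark steel display stand, between the two tall cheeks; it fits only with its wider side across the cheeks, so stand it on the table on the way and take it again by its other two sides. Keep the case upright, set it down without dropping it, leave the door open, and leave everything else where it is.

Things in the scene. Friction and masses are not known exactly. Their poses are not given: they have to be found in the camera images.
- hinge (a point): Foot of the door's vertical hinge line (z = 0), fixed at the oak cupboard's left front corner. Axes are the cupboard's: x from the front plane into it, y along the front to the left (away from the door), z up. Sizes in mm. The cupboard is fixed, 280 wide (y 0 to -280), 160 deep, 170 high; door 278 wide, 16 thick, lying before the front plane, top edge at z = 170.
- door_inside (a point): Top edge of the door's inner face, 190 from the hinge line; moves with the door (x = normal, into the cupboard; y towards the hinge). The hidden white catch arm, 14 wide, sticks out level from the inner face, top at z = 145, centred 155 to 225 from the hinge: a new place each time, not measured. It ends in an upturned hook 11 high whose face towards the door is 60 off the hinge plane.
- lip (a point): Middle of the lower front edge of the lip under the cupboard's top board (z = 148, in the front plane, 14 deep, same axes as hinge). On opening, the hook stops behind it: the gap at the catch is then about 45, the door at 0.19 to 0.3 rad. In the gap the arm can be pressed straight down (spring, 4 N, rising to 8 N at its stop 14 down). From 9 down it passes the lip; let go, it springs up.
- door (a joint): Angle of the cupboard door in rad: 0 shut, growing as its free right edge swings out towards the robot about the hinge; 1.57 is square to the front, 1.9 its end stop. It stays where it is left (light friction). The table between the cupboard and the robot is free of other things at x 0.40 to 0.55 m, y -0.16 to 0.3 m.
- knob (a point): Centre of the steel knob on the door's outer face, 250 from the hinge, z = 157: a block 20 wide (along the door), 22 high, 16 thick, its back 15 off the outer face, on a neck 12 wide. This point lies 36 before the hinge plane; axes are the door's (x normal to it, y along it to the hinge). Pinch it from above across its width.
- case_mid (a point): Centre of the closed dark-wood bail case, a box 40 (x) by 56 (y) by 116 high (z up), 0.15 to 0.3 kg. It starts in an oak rack inside the door, 85 from the hinge, underside at z = 28, centre 22 behind the hinge plane, 56 side along the door. Door panel 3 away on one side, rack rail (top z = 58) on the other: pinch it across its 56 there. It swings out with the door.
- stand_floor (a point): Centre of the pocket floor of the fixed dark steel display stand, 10 above the table. Pocket 48 (x) by 66 (y); along y it lies between two cheeks 6 thick and 50 long whose tops are 120 above the table; along x it is closed only by lips 8 high and 4 thick. So the case goes in with its 56 side along the stand's y, held by its faces across x.
- bowl_rim (a point): Centre of the mouth of the white ceramic bowl, 150 across, 60 high (bystander).
- red_ball_center (a point): Centre of the scuffed red ball, 72 across, in the bowl (bystander).
- practice_ball_center (a point): Centre of the yellow practice ball, 72 across, resting on a small cork ring (bystander).
- grip_cone: Grey grip cone, 60 across the foot, 150 high; origin under its centre (bystander).
- bails_a: Banded pair of pale bails lying on the table, 110 along x, 34 wide, 17 high; origin under the centre (bystander).
- bails_b: The same, a second pair, lying on top of the cupboard near its back (bystander).
- bail_clip: Spring clip on a 50 square foot pinching a bail upright, 134 high; origin under its centre (bystander).
Things that resemble listed ones, but are neither listed nor needed, are in the scene too. What is shaped like the part that bears stand_floor but purple is not meant.

How it is judged (in metres and radians):
On the way, in this order (a step that is already met when the one before it is completed fails the run):
1. the door is wide open (over 1.2 rad) (value of joint door above 1.2 rad), for 0.2 s.
2. the case stands upright on the table, let go (height (world z) of case_mid below 0.062 m and angle between case_mid's own z axis and vertical below 0.1 rad and contact force between the fingers and case below 0.1 N), for 0.15 s.
At the end, for the whole second after the job is handed in: The bail case stands upright (within 0.08 rad) and at rest on the floor of the stand's pocket (its middle 54 to 61 mm above it, within 8 mm along x and 9 mm along y of the pocket's centre), its wider side across the cheeks; the cupboard door is still open by more than 1 rad (x of case_mid in the frame of stand_floor between -0.008 and 0.008 m and y of case_mid in the frame of stand_floor between -0.009 and 0.009 m and z of case_mid in the frame of stand_floor between 0.054 and 0.061 m and angle between case_mid's own z axis and vertical below 0.08 rad and angle between the y axis of case_mid and the y axis of stand_floor, either way round below 0.25 rad and value of joint door above 1 rad); the robot touches nothing.
It fails at once if a bystander is moved by more than 40 mm (distance of any of bowl_rim, red_ball_center, practice_ball_center, grip_cone, bails_a, bails_b, bail_clip from where it was at the start of the episode above 0.04 m).
It fails at once if the case is tipped by more than 0.9 rad (angle between case_mid's own z axis and vertical above 0.9 rad).
It fails at once if the case is dropped (falls faster than 0.5 m/s while not held) (linear speed of case above 0.5 m/s and contact force between the fingers and case below 0.3 N).
It also fails if it takes over 72 s, if anything falls off the work surface, if the arm or the gripper's body presses on something with over 40 N, if the wrist force passes 120 N, or if a joint passes its speed limit or range.

## Working session

There is one attempt and no reset: what is moved stays moved. The work goes in short steps, Python scripts to look and compute and a tool call to move; the robot and the scene stay as the last step left them, time stands still between calls to the robot, and variables do not carry over. Pictures are saved under pics/ and viewed, and the job is handed in when it is done.

Besides the shell and the picture viewer there is one more tool, called after "Emit:" in YAML: its name, and indented under it one key for each argument. servo_tool: Moves the arm, as the interface text tells. Its arguments: {"type":"object","properties":{"targets":{"type":"array","items":{"type":"array","items":{"type":"number"}}},"grip_force":{"type":"number"}},"required":["targets"]}

```bash
ls; mkdir -p pics
python3 - <<'E'
from cell import monitor, imaging, ticket, spot_in, pinpoint
import cv2
print(monitor.get_obs())
for c in ["scene","top","wrist"]:
    r=imaging.read_camera(c)
    cv2.imwrite(f"pics/{c}0.png",r["frame"])
    print(c,r["K"].tolist(),r["world_from_camera"].round(4).tolist())
    for n in ["hinge","door_inside","lip","knob","case_mid","stand_floor","bowl_rim","practice_ball_center","grip_cone","bails_a","bail_clip"]:
        print(n,[( [round(float(v)) for v in d["at"]],round(d["confidence"],2)) for d in pinpoint(c,n)][:4])
E
```

```text
pics
{'time_s': 0.0, 'qpos': array([-74.99408525,  18.43962608,  -4.01623405,  83.17619865,
         1.29714804,  78.54059614,  -3.25929778]), 'joint_velocities': array([-0.12143466,  0.00209393,  0.06028363, -0.02967153,  0.07450242,
        0.00418268, -0.02494474]), 'effort': array([ 7.06079463e-04, -4.91303444e+01, -4.03353274e-01, -3.12524414e+01,
       -6.37616334e-02,  4.37788549e-02,  1.67273074e-04]), 'tool_pos': array([0.15934552, 0.62958437, 0.22144385]), 'tool_rot': array([-1.79888947e+02,  7.68968621e-03,  1.65805669e+02]), 'force': array([-0.06174817,  0.72801574,  0.4105878 ]), 'wrist_torque': array([ 0.05920482,  0.00775318, -0.0538228 ]), 'grip_width': 0.08725960015131418}
scene [[485.2548685248565, 0.0, 318.7097418664507], [0.0, 485.2548685248565, 187.66954970884268], [0.0, 0.0, 1.0]] [[0.5052, 0.5435, -0.6704, 1.6175], [0.8628, -0.3344, 0.3791, -0.5473], [-0.0181, -0.7699, -0.6379, 1.1318], [0.0, 0.0, 0.0, 1.0]]
hinge []
door_inside [([312, 204], 0.61), ([385, 144], 0.25), ([208, 210], 0.23)]
lip [([332, 200], 0.97)]
knob [([292, 206], 0.9), ([330, 202], 0.44)]
ca
[... 529 characters left out ...]
.9)]
door_inside []
lip [([324, 163], 0.77)]
knob [([357, 175], 0.88)]
case_mid []
stand_floor [([476, 199], 0.76), ([430, 227], 0.64)]
bowl_rim [([181, 247], 0.74)]
practice_ball_center [([172, 176], 0.87)]
grip_cone [([457, 161], 0.91)]
bails_a [([413, 272], 0.77), ([329, 116], 0.59)]
bail_clip [([411, 151], 0.63)]
wrist [[330.1968791594358, 0.0, 314.76868213393664], [0.0, 330.1968791594358, 206.63867981135118], [0.0, 0.0, 1.0]] [[0.2457, 0.9233, 0.2954, 0.0787], [0.9693, -0.234, -0.0749, 0.652], [-0.0001, 0.3047, -0.9524, 0.3852], [0.0, 0.0, 0.0, 1.0]]
hinge []
door_inside []
lip []
knob []
case_mid []
stand_floor []
bowl_rim []
practice_ball_center []
grip_cone []
bails_a []
bail_clip []
```

View pics/scene0.png

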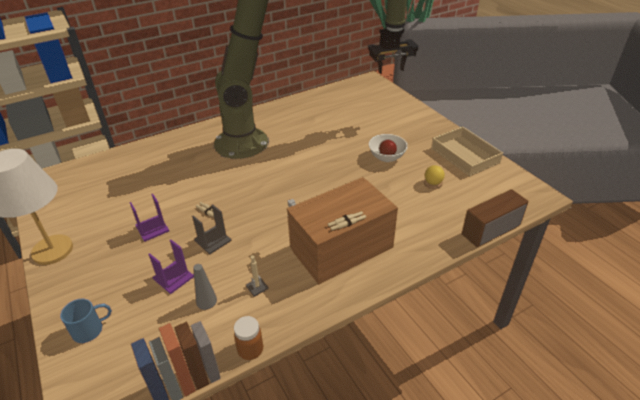

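View pics/top0.png

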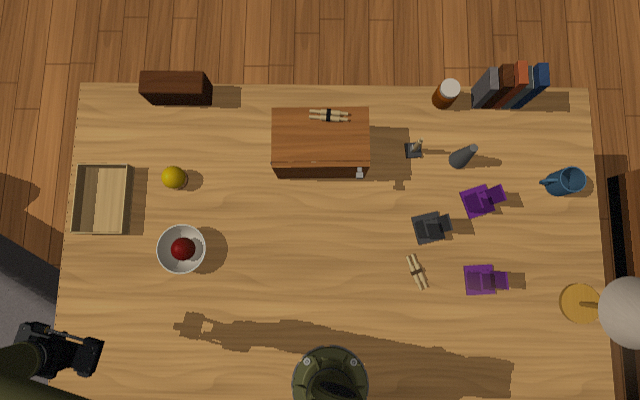

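```bash
cat > h.py <<'E'
from cell import monitor, imaging, ticket, spot_in, pinpoint
import cv2, numpy as np
def cloud(r):
    d=r["depth"]; K=r["K"]; v,u=np.indices(d.shape)
    P=np.stack([(u-K[0,2])/K[0,0]*d,(v-K[1,2])/K[1,1]*d,d,np.ones_like(d)],-1)
    W=P@r["world_from_camera"].T
    W=W[...,:3]; W[d<=0]=np.nan
    return W
def proj(r,p):
    q=np.linalg.inv(r["world_from_camera"])@np.append(p,1)
    q=r["K"]@q[:3]; return q[:2]/q[2]
def onplane(r,uv,z):
    K=r["K"];T=r["world_from_camera"]
    d=T[:3,:3]@np.array([(uv[0]-K[0,2])/K[0,0],(uv[1]-K[1,2])/K[1,1],1]); o=T[:3,3]
    return o+d*(z-o[2])/d[2]
def crop(r,name,u0,v0,u1,v1,s):
    cv2.imwrite("pics/"+name,cv2.resize(r["frame"][v0:v1,u0:u1],None,fx=s,fy=s,interpolation=cv2.INTER_CUBIC))
E
python3 - <<'E'
from h import *
for c in ["top","scene"]:
    r=imaging.read_camera(c); W=cloud(r)
    x,y,z=W[...,0],W[...,1],W[...,2]
    m=(x>.55)&(x<.95)&(y>-.2)&(y<.25)
    print(c,np.nanmedian(z[m&(abs(z)<.02)]))
    t=m&(z>.155)&(z<.18)
    print(t.sum(),np.nanmedian(z[t]))
    rect=cv2.minAreaRect(W[t][:,:2].astype(np.float32)); print(rect, cv2.boxPoints(rect).round(4).tolist())
    # stand
    m=(x>.3)&(x<.75)&(y<-.15)&(y>-.5)&(z>.1)&(z<.135)
    n,l=cv2.connectedComponents(m.astype(np.uint8))
    for i in range(1,n):
        k=l==i
        if k.sum()>8: print(k.sum(),W[k].mean(0).round(4),r["frame"][k].mean(0).round(),cv2.minAreaRect(W[k][:,:2].astype(np.float32)))
    if c=="top":
        crop(r,"t_st.png",390,140,510,300,5)
        crop(r,"t_cup.png",250,90,390,200,5)
    else:
        crop(r,"s_st.png",130,180,290,320,5); crop(r,"s_cup.png",270,170,410,290,5)
E
```

```text
top -0.0019293141449003848
5824 0.1680828418496616
((0.7021658420562744, 0.03831709921360016), (0.20868340134620667, 0.2806115746498108), 0.7756937146186829) [[0.5958999991416931, 0.17720000445842743], [0.5996999740600586, -0.10339999943971634], [0.8083999752998352, -0.1005999967455864], [0.8046000003814697, 0.18000000715255737]]
29 [ 0.7229 -0.2583  0.1189] [ 81. 116. 136.] ((0.7231744527816772, -0.2586981952190399), (0.013309868052601814, 0.011852456256747246), 56.56906509399414)
76 [ 0.6886 -0.3956  0.1173] [60. 64. 67.] ((0.691041886806488, -0.39772340655326843), (0.034796323627233505, 0.02205832302570343), 30.323453903198242)
78 [ 0.5733 -0.4918  0.1125] [86. 33. 76.] ((0.572606086730957, -0.4935840666294098), (0.04882609099149704, 0.008711230009794235), 20.62264633178711)
78 [ 0.5483 -0.4248  0.1132] [90. 34. 78.] ((0.5493177771568298, -0.4256099462509155), (0.04921307414770126, 0.007728665601462126), 20.73563575744629)
69 [ 0.4827 -0.3363  0.1141] [50. 53. 55.] ((0.48306870460510254, -0.3372339606285095), (0.04830668121576309, 0.008069928735494614), 13.41113567352295)
66 [ 0.4
[... 1327 characters left out ...]
736681461334), (0.054844267666339874, 0.008613972924649715), 13.421891212463379)
72 [ 0.5554 -0.4285  0.1132] [ 93.  63. 102.] ((0.5535549521446228, -0.4282481074333191), (0.056470200419425964, 0.009235816076397896), 17.881256103515625)
51 [ 0.5862 -0.4937  0.1143] [ 97.  64. 104.] ((0.5798366069793701, -0.49470943212509155), (0.04641944542527199, 0.007701009511947632), 16.121540069580078)
42 [ 0.7321 -0.2631  0.1176] [ 94. 128. 151.] ((0.7310376167297363, -0.26410654187202454), (0.014282663352787495, 0.011633762158453465), 61.44882583618164)
132 [ 0.7098 -0.4092  0.1172] [76. 85. 94.] ((0.707472562789917, -0.40968284010887146), (0.03362079709768295, 0.023314906284213066), 70.53431701660156)
```

View pics/t_cup.png

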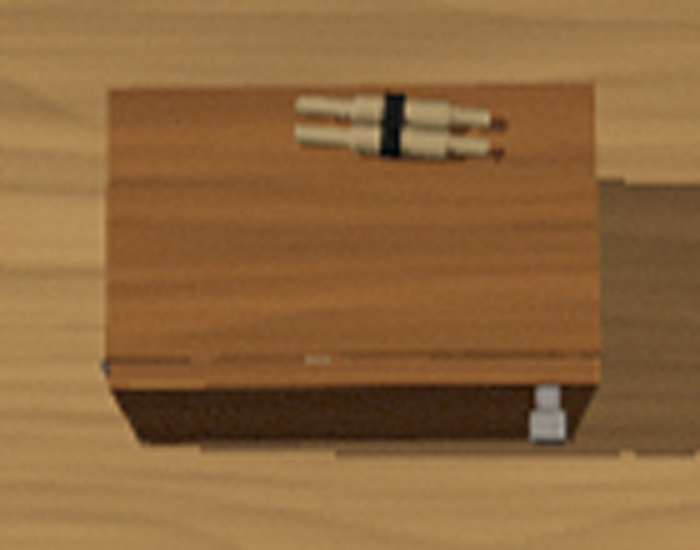

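View pics/t_st.png

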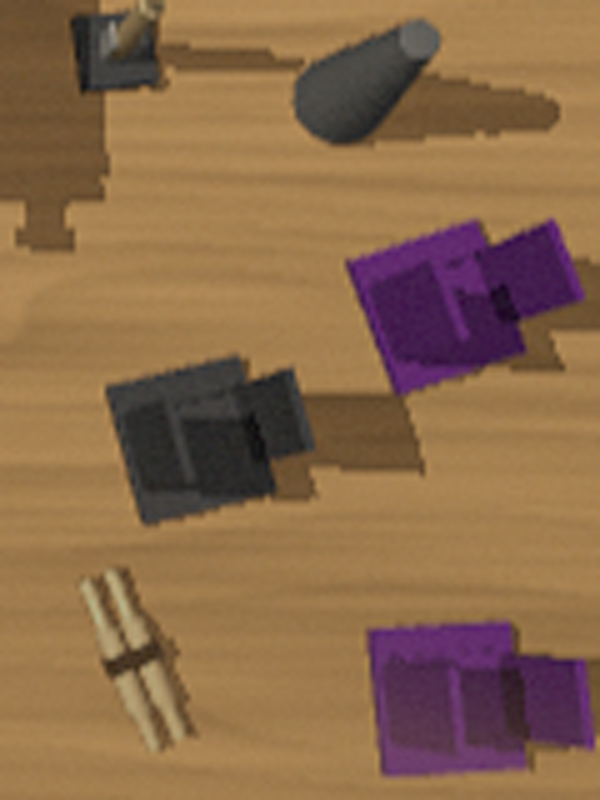

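View pics/s_st.png

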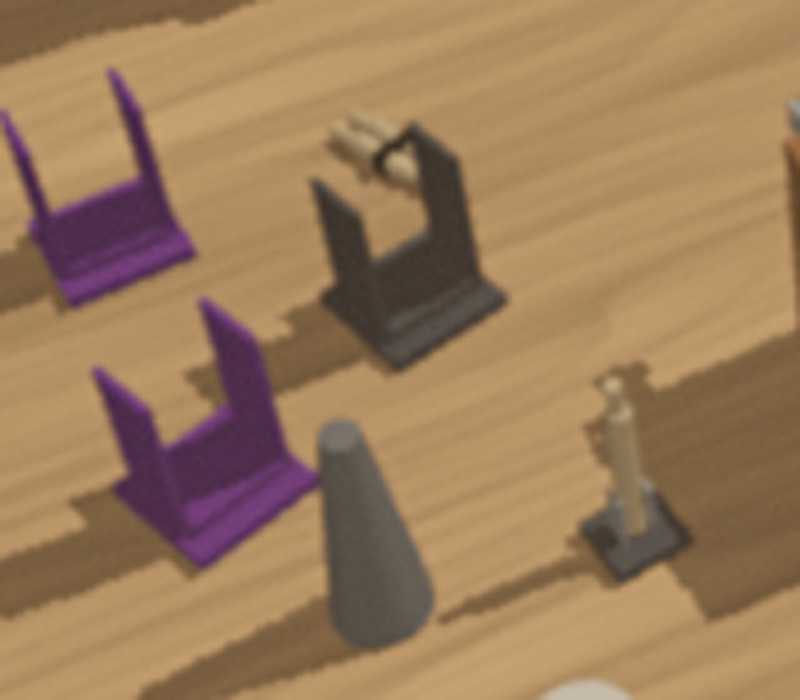

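Run:
```python
from h import *
r=imaging.read_camera("top")
f=lambda a,b,z:onplane(r,(250+a/5-.4,90+b/5-.4),z)[:2].round(4)
for a,b in [(110,90),(595,83),(110,390),(600,383),(104,365),(600,358),(317,358)]: print(a,b,f(a,b,.17))
for a,b in [(140,443),(567,442)]: print(f(a,b,0))
print("knob",[f(a,b,.168) for a,b in [(530,410),(565,410),(530,442),(565,442)]])
g=lambda a,b,z:onplane(r,(390+a/5-.4,140+b/5-.4),z)[:2].round(4)
print("stand base",[g(a,b,0.005) for a,b in [(107,387),(238,357),(145,525),(274,494)]])
print("cheek tops", [g(a,b,.12) for a,b in [(295,369),(314,449)]])
print("hinge",onplane(r,(276,175),0),"knob",onplane(r,(357,175),.157),"lip",onplane(r,(324,163),.148), "stand",onplane(r,(430,227),.01))
s=imaging.read_camera("scene")
print("knob",onplane(s,(292,206),.157),"lip",onplane(s,(332,200),.148), "stand",onplane(s,(212,238),.01))
W=cloud(r);x,y,z=W[...,0],W[...,1],W[...,2]
k=(x>.55)&(x<.62)&(y>-.15)&(y<.2)&(z>.1)
print(np.isfinite(x).mean())
# column profile of depth at center
print(W[140:185,320].round(3).tolist()[::2])
```

```text
110 90 [0.8005 0.1785]
595 83 [ 0.8083 -0.1003]
110 390 [0.6242 0.1727]
600 383 [ 0.6319 -0.1027]
104 365 [0.6385 0.1765]
600 358 [ 0.6463 -0.1027]
317 358 [0.6442 0.0566]
[0.6278 0.175 ]
[ 0.6322 -0.0999]
knob [array([ 0.6163, -0.0636]), array([ 0.6166, -0.0832]), array([ 0.598 , -0.0636]), array([ 0.5983, -0.0832])]
stand base [array([ 0.5078, -0.251 ]), array([ 0.528 , -0.3341]), array([ 0.4214, -0.2732]), array([ 0.4419, -0.3544])]
cheek tops [array([ 0.5074, -0.3353]), array([ 0.4615, -0.3447])]
hinge [0.63821351 0.18043554 0.        ] knob [ 0.6089424  -0.06836675  0.157     ] lip [0.64464765 0.02564275 0.148     ] stand [ 0.47657195 -0.3088801   0.01      ]
knob [ 0.62555992 -0.08039973  0.157     ] lip [0.65641004 0.04219449 0.148     ] stand [ 0.47783857 -0.30419512  0.01      ]
0.9960859375
[[0.707, 0.038, 0.168], [0.701, 0.038, 0.169], [0.695, 0.038, 0.169], [0.689, 0.038, 0.169], [0.683, 0.037, 0.169], [0.677, 0.037, 0.169], [0.671, 0.037, 0.172], [0.667, 0.037, 0.165], [0.66, 0.037, 0.168], [0.654, 0.037, 0.167], [0.648, 0.037, 0.172], [0.642, 0.037, 0.169], [0.636, 0.037, 0.169], [0.631, 0.037, 0.166], [0.628, 0.037, 0.156], [0.628, 0.037, 0.129], [0.628, 0.037, 0.103], [0.629, 0.038, 0.07], [0.628, 0.038, 0.041], [0.628, 0.038, 0.012], [0.625, 0.038, -0.007], [0.618, 0.038, -0.005], [nan, nan, nan]]
```

```bash
cat > p.py <<'E'
from h import *
import sys
def go(*wps):
    o=monitor.get_obs(); p=o["tool_pos"]; 
    from scipy.spatial.transform import Rotation as R
    rot=R.from_euler("xyz",o["tool_rot"],degrees=True); 
    print("t",round(o["time_s"],2),"pos",p.round(4),"rot",o["tool_rot"].round(2),"F",o["force"].round(1),"w",round(o["grip_width"],4))
    for w in wps:
        d=rot.inv().apply(np.array(w[:3])-p); 
        t=0 if len(w)<4 else -np.deg2rad((w[3]-o["tool_rot"][2]+180)%360-180)
        print(w,"->",d.round(4).tolist(),round(t,3),"rows",round(max(np.linalg.norm(d)/.0625,abs(t)/.1867),1))
E
python3 -c "
from p import *
go((.32,.40,.24,170),(.47,.15,.25,176),(.610,-.0735,.24,181.6))"
```

```text
t 2.0 pos [0.1595 0.6301 0.2226] rot [180.    0.  165.8] F [-0.8 -0.2  0.4] w 0.0869
(0.32, 0.4, 0.24, 170) -> [-0.2121, -0.1837, -0.0174] -0.073 rows 4.5
(0.47, 0.15, 0.25, 176) -> [-0.4188, -0.3893, -0.0274] -0.178 rows 9.2
(0.61, -0.0735, 0.24, 181.6) -> [-0.6093, -0.5717, -0.0174] -0.276 rows 13.4
```

Emit:
servo_tool:
  targets:
    - [60,-0.042,-0.037,-0.0034,-0.015]
    - [60,-0.085,-0.074,-0.007,-0.03]
    - [60,-0.127,-0.11,-0.01,-0.044]
    - [60,-0.17,-0.147,-0.014,-0.058]
    - [60,-0.212,-0.184,-0.0174,-0.073]
  grip_force: 30

```text
time_s: 2.62
tool_pos: [0.3209, 0.3982, 0.2404]
tool_rot: [179.9, 0.0, 170.0]
force: [0.6, -0.4, 0.2]
grip_width: 0.0537
```

```bash
python3 -c "
from p import *
go((.46,.16,.25,176),(.610,-.0735,.24,181.6))"
```

```text
t 2.62 pos [0.3209 0.3982 0.2404] rot [1.7995e+02 3.0000e-02 1.7000e+02] F [ 0.6 -0.4  0.2] w 0.0537
(0.46, 0.16, 0.25, 176) -> [-0.1783, -0.2104, -0.0097] -0.105 rows 4.4
(0.61, -0.0735, 0.24, 181.6) -> [-0.3665, -0.4143, 0.0002] -0.202 rows 8.9
```

Emit:
servo_tool:
  targets:
    - [60,-0.036,-0.042,-0.002,-0.021]
    - [60,-0.071,-0.084,-0.004,-0.042]
    - [60,-0.107,-0.126,-0.006,-0.063]
    - [60,-0.143,-0.168,-0.008,-0.084]
    - [60,-0.178,-0.21,-0.01,-0.105]

```text
time_s: 3.25
tool_pos: [0.4594, 0.1604, 0.2504]
tool_rot: [179.9, 0.1, 176.0]
force: [1.3, 0.1, 0.5]
grip_width: 0.0519
```

```bash
python3 -c "
from p import *
go((.610,-.0735,.24,181.6))"
```

```text
t 3.25 pos [0.4594 0.1604 0.2504] rot [1.7994e+02 6.0000e-02 1.7604e+02] F [1.3 0.1 0.5] w 0.0519
(0.61, -0.0735, 0.24, 181.6) -> [-0.1664, -0.2229, 0.0104] -0.097 rows 4.5
```

Emit:
servo_tool:
  targets:
    - [60,-0.035,-0.045,0.002,-0.02]
    - [60,-0.07,-0.09,0.004,-0.04]
    - [60,-0.105,-0.135,0.006,-0.06]
    - [60,-0.14,-0.18,0.008,-0.08]
    - [60,-0.166,-0.223,0.01,-0.097]

```text
time_s: 3.88
tool_pos: [0.6098, -0.0735, 0.24]
tool_rot: [-180.0, 0.0, -178.4]
force: [0.1, -0.1, -0.3]
grip_width: 0.0521
```

```bash
python3 -c "
from p import *
r=imaging.read_camera('wrist'); cv2.imwrite('pics/w1.png',r['frame'])
k=pinpoint('wrist','knob'); print(k)
for d in k[:2]: print(onplane(r,d['at'],.157))
go((.610,-.0735,.152,181.6))"
```

```text
[{'at': [310.6, 217.6], 'confidence': 0.77}]
[ 0.61430223 -0.07554922  0.157     ]
t 3.98 pos [ 0.6093 -0.0795  0.2396] rot [-179.7    -0.   -178.95] F [-0.4 -0.5  1.2] w 0.0526
(0.61, -0.0735, 0.152, 181.6) -> [-0.0008, 0.0065, 0.0875] -0.01 rows 1.4
```

View pics/w1.png

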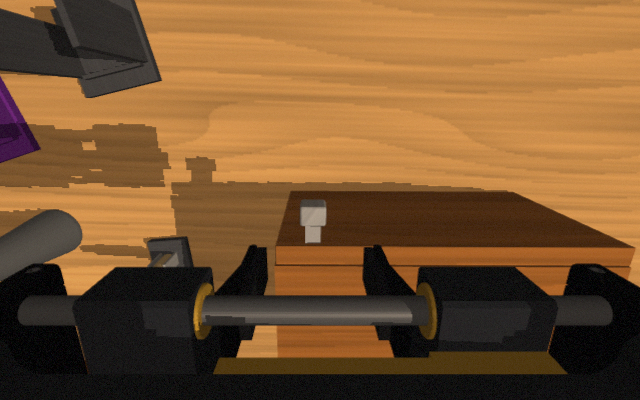

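Emit:
servo_tool:
  targets:
    - [50,0,0,0,0]
    - [50,0,0,0,0]

```text
time_s: 4.22
tool_pos: [0.6085, -0.07, 0.24]
tool_rot: [179.9, 0.0, -178.3]
force: [0.5, 0.3, -0.8]
grip_width: 0.0448
```

```bash
python3 -c "
from p import *
go((.610,-.0742,.152,181.6))"
```

```text
t 4.22 pos [ 0.6085 -0.07    0.24  ] rot [ 179.93    0.   -178.3 ] F [ 0.5  0.3 -0.8] w 0.0448
(0.61, -0.0742, 0.152, 181.6) -> [-0.0014, -0.0043, 0.088] 0.002 rows 1.4
```

Emit:
servo_tool:
  targets:
    - [50,-0.0005,-0.001,0.03,0]
    - [50,-0.0005,-0.001,0.06,0]
    - [50,-0.0005,-0.001,0.088,0]
    - [50,-0.0005,-0.001,0.088,0]

```text
time_s: 4.72
tool_pos: [0.6074, -0.0708, 0.1501]
tool_rot: [179.9, -0.2, -178.3]
force: [0.1, 0.1, -0.2]
grip_width: 0.0436
```

```bash
python3 -c "
from p import *
r=imaging.read_camera('scene'); crop(r,'s2.png',260,140,420,260,5)
go((.610,-.0742,.152,181.6))"
```

```text
t 4.78 pos [ 0.6087 -0.0714  0.1519] rot [ 1.7996e+02 -6.0000e-02 -1.7832e+02] F [-0.3 -0.2  0.7] w 0.0437
(0.61, -0.0742, 0.152, 181.6) -> [-0.0012, -0.0028, -0.0001] 0.001 rows 0.0
```

View pics/s2.png

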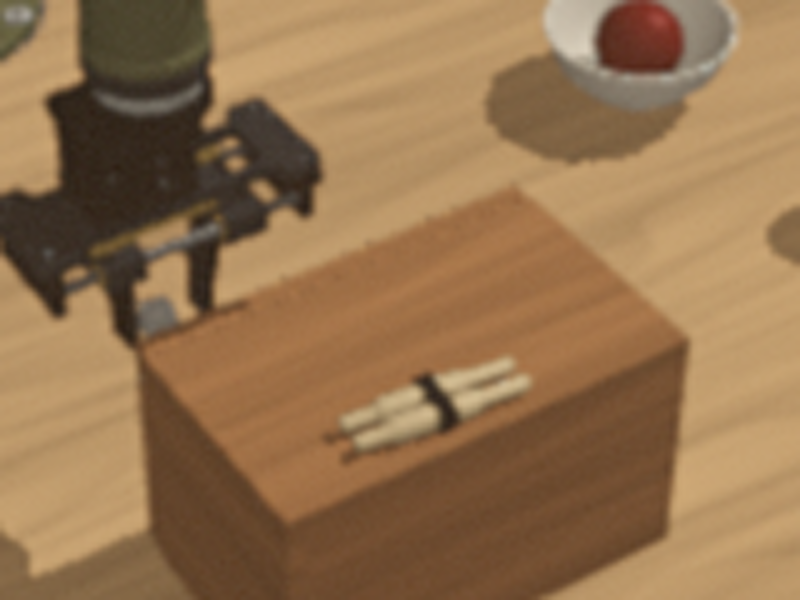

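Emit:
servo_tool:
  targets:
    - [50,-0.001,-0.002,0.01,0]
    - [10,-0.001,-0.002,0.01,0]
    - [10,-0.001,-0.002,0.01,0]
    - [10,-0.001,-0.002,0.01,0]
  grip_force: 35

```text
time_s: 5.28
tool_pos: [0.6105, -0.075, 0.1424]
tool_rot: [180.0, 0.0, -178.4]
force: [0.4, -1.0, 0.2]
grip_width: 0.0214
```

```bash
python3 -c "
from p import *
o=monitor.get_obs(); p=o['tool_pos']
H=np.array([.6405,.177])
v=p[:2]-H; print('rel angle', np.rad2deg(np.arctan2(v[1],v[0])), np.hypot(*v))
z=p[2]
for th in [0,.05,.1,.15,.2,.25]:
    c,s=np.cos(-th),np.sin(-th); q=H+np.array([[c,-s],[s,c]])@v
    go((q[0],q[1],z,181.6-np.rad2deg(th)))
"
```

```text
rel angle -96.78711000607422 0.25381416272579577
t 5.28 pos [ 0.6105 -0.075   0.1424] rot [ 1.7999e+02  4.0000e-02 -1.7845e+02] F [ 0.4 -1.   0.2] w 0.0214
(np.float64(0.6105040962939868), np.float64(-0.0750354636971875), np.float64(0.14240533873216168), np.float64(181.6)) -> [-0.0, 0.0, 0.0] -0.001 rows 0.0
t 5.28 pos [ 0.6105 -0.075   0.1424] rot [ 1.7999e+02  4.0000e-02 -1.7845e+02] F [ 0.4 -1.   0.2] w 0.0214
(np.float64(0.5979450602605014), np.float64(-0.0732213146475823), np.float64(0.14240533873216168), np.float64(178.7352110243459)) -> [0.0125, 0.0022, -0.0] 0.049 rows 0.3
t 5.28 pos [ 0.6105 -0.075   0.1424] rot [ 1.7999e+02  4.0000e-02 -1.7845e+02] F [ 0.4 -1.   0.2] w 0.0214
(np.float64(0.5854923894141805), np.float64(-0.07078174262409967), np.float64(0.14240533873216168), np.float64(175.87042204869175)) -> [0.0249, 0.0049, -0.0] 0.099 rows 0.5
t 5.28 pos [ 0.6105 -0.075   0.1424] rot [ 1.7999e+02  4.0000e-02 -1.7845e+02] F [ 0.4 -1.   0.2] w 0.0214
(np.float64(0.5731772089469144), np.float64(-0.06772284528629383), np.float64(0.14240533873216168), np.float64(173.00563307303764)) -> [0.0371, 0.0083, -0.0] 0.149 rows 0.8
t 5.28 pos [ 0.6105 -0.075   0.1424] rot [ 1.7999e+02  4.0000e-02 -1.7845e+02] F [ 0.4 -1.   0.2] w 0.0214
(np.float64(0.5610303003962491), np.float64(-0.06405226828446631), np.float64(0.14240533873216168), np.float64(170.14084409738354)) -> [0.0492, 0.0123, -0.0] 0.199 rows 1.1
t 5.28 pos [ 0.6105 -0.075   0.1424] rot [ 1.7999e+02  4.0000e-02 -1.7845e+02] F [ 0.4 -1.   0.2] w 0.0214
(np.float64(0.5490820247075737), np.float64(-0.05977918614952216), np.float64(0.14240533873216168), np.float64(167.27605512172943)) -> [0.061, 0.0169, -0.0] 0.249 rows 1.3
```

Emit:
servo_tool:
  targets:
    - [10,0.0125,0.0022,0,0.05]
    - [10,0.025,0.005,0,0.1]
    - [10,0.037,0.0083,0,0.15]
    - [10,0.0445,0.0105,0,0.18]

```text
time_s: 5.78
tool_pos: [0.5656, -0.0653, 0.1424]
tool_rot: [179.9, 0.1, 171.2]
force: [2.3, 1.2, -0.6]
grip_width: 0.02
```

```bash
python3 -c "
from p import *
go()
r=imaging.read_camera('top'); crop(r,'t3.png',250,90,390,200,5)
r=imaging.read_camera('scene'); crop(r,'s3.png',260,140,420,260,5)
"
```

```text
t 5.78 pos [ 0.5656 -0.0653  0.1424] rot [1.7995e+02 8.0000e-02 1.7118e+02] F [ 2.3  1.2 -0.6] w 0.02
```

View pics/s3.png

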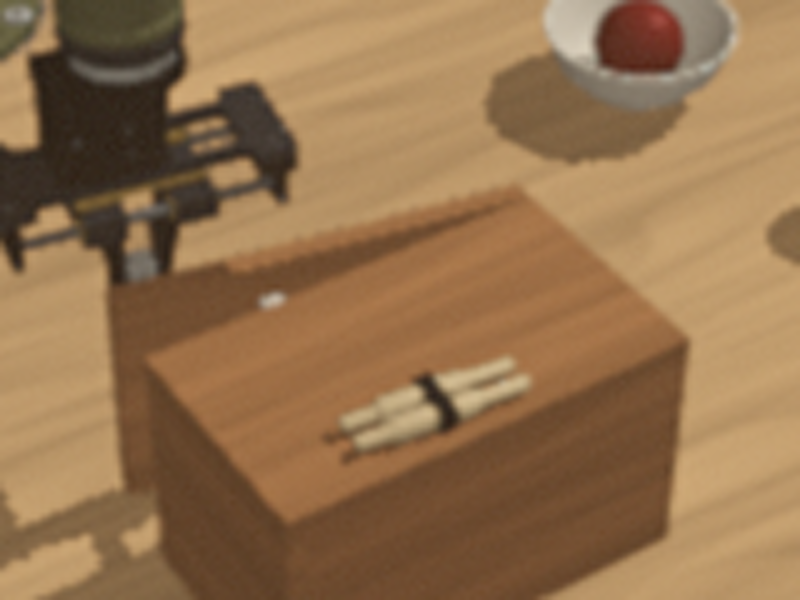

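View pics/t3.png

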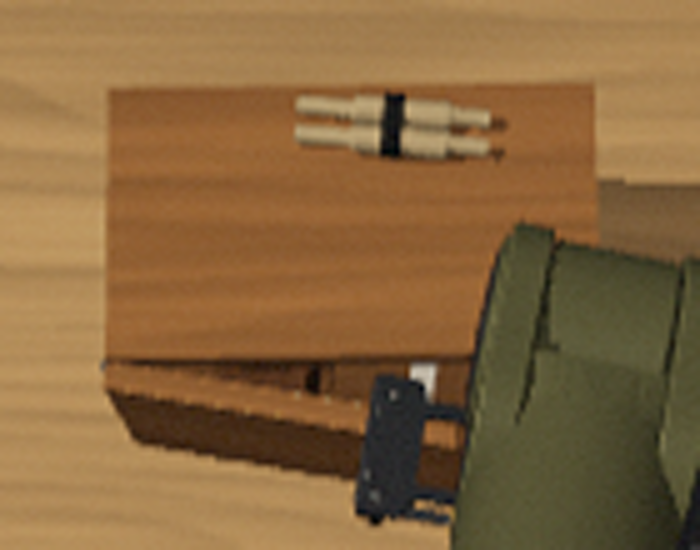

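```bash
python3 -c "
from p import *
r=imaging.read_camera('top'); H=np.array([.6405,.177])
for u,v in [(412,370),(438,370),(412,385),(424,378)]:
    q=onplane(r,(250+u/5-.4,90+v/5-.4),.145)[:2]; print('top',q, np.linalg.norm(q-H))
s=imaging.read_camera('scene')
for u,v in [(260,300),(272,300),(285,298)]:
    q=onplane(s,(260+u/5-.4,140+v/5-.4),.145)[:2]; print('sc',q,np.linalg.norm(q-H))
hs=[]
o=monitor.get_obs(); p=o['tool_pos']; v=p[:2]-H
for th in [.02,.04,.06,.08,.1]:
    c,s=np.cos(-th),np.sin(-th); q=H+np.array([[c,-s],[s,c]])@v
    go((q[0],q[1],p[2],o['tool_rot'][2]-np.rad2deg(th)))
"
```

```text
top [0.64390636 0.00262719] 0.17440607352305543
top [ 0.6441084  -0.01232273] 0.18935711578725803
top [0.63508161 0.00252923] 0.17455488296592647
top [ 0.63929071 -0.00432117] 0.18132519893619573
sc [ 0.61883424 -0.00885657] 0.18711512589946053
sc [ 0.6227255  -0.00251674] 0.1803945502544432
sc [0.62530781 0.0052977 ] 0.17237309354552927
t 5.97 pos [ 0.566  -0.0654  0.1424] rot [1.7996e+02 6.0000e-02 1.7129e+02] F [0.8 0.9 0.5] w 0.0203
(np.float64(0.5611499322067383), np.float64(-0.06381426122465406), np.float64(0.14235802477345721), np.float64(170.1392184919026)) -> [0.005, 0.0008, -0.0] 0.02 rows 0.1
t 5.97 pos [ 0.566  -0.0654  0.1424] rot [1.7996e+02 6.0000e-02 1.7129e+02] F [0.8 0.9 0.5] w 0.0203
(np.float64(0.5563498375460704), np.float64(-0.062179204419925305), np.float64(0.14235802477345721), np.float64(168.99330290164093)) -> [0.01, 0.0017, -0.0] 0.04 rows 0.2
t 5.97 pos [ 0.566  -0.0654  0.1424] rot [1.7996e+02 6.0000e-02 1.7129e+02] F [0.8 0.9 0.5] w 0.0203
(np.float64(0.5515834018283969), np.float64(-0.06044847912244211), np.float64(0.14235802477345721), np.float64(167.8473873113793)) -> [0.015, 0.0027, -0.0] 0.06 rows 0.3
t 5.97 pos [ 0.566  -0.0654  0.1424] rot [1.7996e+02 6.0000e-02 1.7129e+02] F [0.8 0.9 0.5] w 0.0203
(np.float64(0.5468525315644532), np.float64(-0.05862277759924747), np.float64(0.14235802477345721), np.float64(166.70147172111766)) -> [0.0199, 0.0038, -0.0] 0.08 rows 0.4
t 5.97 pos [ 0.566  -0.0654  0.1424] rot [1.7996e+02 6.0000e-02 1.7129e+02] F [0.8 0.9 0.5] w 0.0203
(np.float64(0.5421591190392675), np.float64(-0.05670283010660826), np.float64(0.14235802477345721), np.float64(165.555556130856)) -> [0.0249, 0.0049, -0.0] 0.1 rows 0.5
```

Emit:
servo_tool:
  targets:
    - [10,0.005,0.0008,0,0.02]
    - [10,0.01,0.0017,0,0.04]
    - [10,0.0125,0.0022,0,0.05]

```text
time_s: 6.35
tool_pos: [0.5537, -0.0611, 0.1423]
tool_rot: [180.0, 0.1, 168.4]
force: [1.8, 2.7, 1.8]
grip_width: 0.0196
```

Emit:
servo_tool:
  targets:
    - [10,0.0025,0.0005,0,0.01]
    - [10,0.0025,0.0005,0,0.01]

```text
time_s: 6.6
tool_pos: [0.5513, -0.0602, 0.1423]
tool_rot: [180.0, 0.0, 167.8]
force: [0.8, 2.8, 4.3]
grip_width: 0.0198
```

Emit:
servo_tool:
  targets:
    - [10,0.0025,0.0005,0,0.01]
    - [10,0.0025,0.0005,0,0.01]

```text
time_s: 6.85
tool_pos: [0.5504, -0.0599, 0.1423]
tool_rot: [-180.0, 0.2, 167.2]
force: [6.0, 1.5, -0.6]
grip_width: 0.0201
```

Emit:
servo_tool:
  targets:
    - [10,0.0025,0.0005,0,0.01]
    - [10,0.0025,0.0005,0,0.01]

```text
time_s: 7.1
tool_pos: [0.5498, -0.0596, 0.1424]
tool_rot: [-180.0, 0.5, 166.7]
force: [11.5, -0.7, -3.9]
grip_width: 0.0199
```

```bash
python3 -c "
from p import *
go()
r=imaging.read_camera('top'); crop(r,'t4.png',250,90,390,200,5)
r=imaging.read_camera('scene'); crop(r,'s4.png',260,140,420,260,5)
"
```

```text
t 7.1 pos [ 0.5498 -0.0596  0.1424] rot [-179.96    0.47  166.69] F [11.5 -0.7 -3.9] w 0.0199
```

View pics/s4.png

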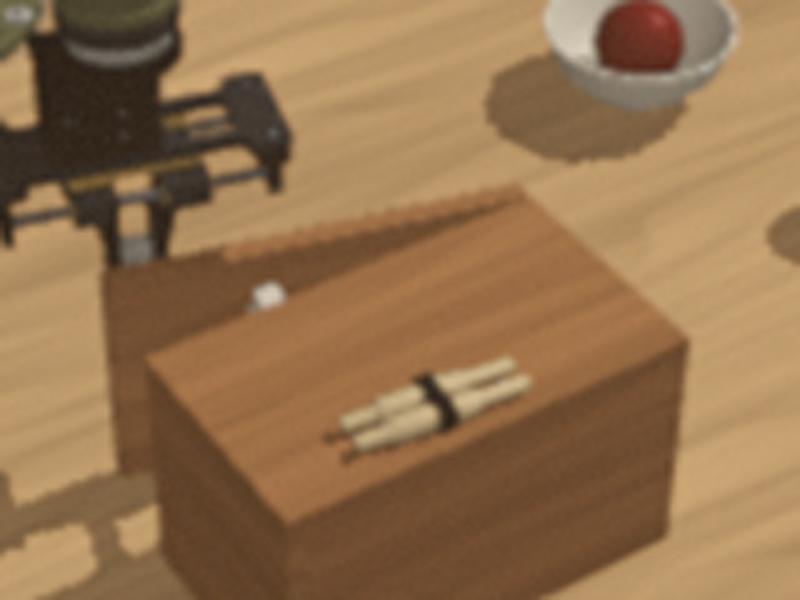

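View pics/t4.png

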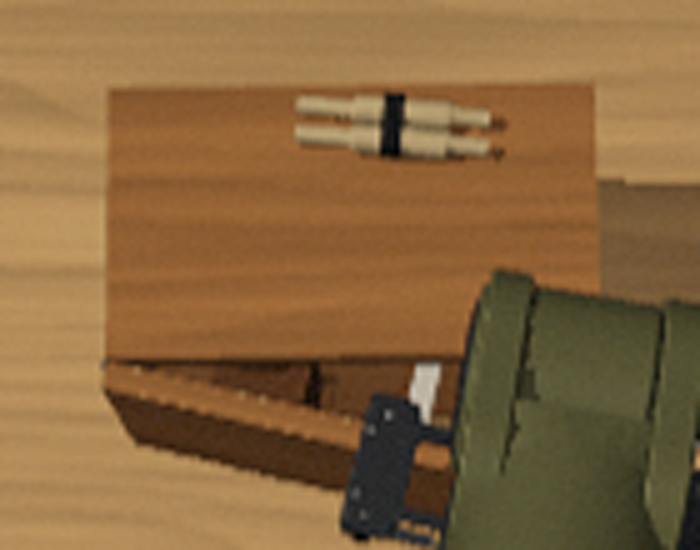

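Emit:
servo_tool:
  targets:
    - [10,-0.0065,-0.0012,0,-0.03]
    - [10,-0.0065,-0.0012,0,-0.03]
    - [45,-0.0065,-0.0012,0,-0.03]
    - [45,-0.0065,-0.0012,0,-0.03]

```text
time_s: 7.7
tool_pos: [0.5509, -0.0622, 0.141]
tool_rot: [-179.9, -0.2, 168.3]
force: [0.4, -0.5, 0.4]
grip_width: 0.0324
```

```bash
python3 -c "
from p import *
go((.55,-.06,.215,168))
r=imaging.read_camera('top'); crop(r,'t5.png',250,90,390,200,5)
"
```

```text
t 7.7 pos [ 0.5509 -0.0622  0.141 ] rot [-1.7990e+02 -1.6000e-01  1.6833e+02] F [ 0.4 -0.5  0.4] w 0.0324
(0.55, -0.06, 0.215, 168) -> [0.0015, 0.0019, -0.074] 0.006 rows 1.2
```

Emit:
servo_tool:
  targets:
    - [45,0,0,-0.04,0]
    - [30,0,0,-0.08,0]

```text
time_s: 8.0
tool_pos: [0.5513, -0.0618, 0.222]
tool_rot: [-179.9, -0.1, 168.3]
force: [0.3, 0.0, 0.3]
grip_width: 0.0345
```

```bash
python3 -c "
from p import *
go((.6226,-.004,.215,168))
"
```

```text
t 8.0 pos [ 0.5513 -0.0618  0.222 ] rot [-1.7992e+02 -1.5000e-01  1.6834e+02] F [0.3 0.  0.3] w 0.0345
(0.6226, -0.004, 0.215, 168) -> [-0.0582, 0.0711, 0.0067] 0.006 rows 1.5
```

Emit:
servo_tool:
  targets:
    - [0,-0.029,0.035,0.003,0]
    - [0,-0.058,0.071,0.006,0.006]
    - [0,-0.058,0.071,0.006,0.006]
    - [0,-0.058,0.071,0.006,0.006]

```text
time_s: 8.5
tool_pos: [0.6227, -0.0046, 0.2152]
tool_rot: [-179.9, -0.1, 168.0]
force: [-1.1, -0.9, -0.0]
grip_width: 0.0025
```

```bash
python3 -c "
from p import *
r=imaging.read_camera('wrist'); cv2.imwrite('pics/w6.png',r['frame'])
r=imaging.read_camera('top'); crop(r,'t6.png',250,90,390,200,5)
s=imaging.read_camera('scene'); crop(s,'s6.png',260,140,420,260,5)
W=cloud(s);x,y,z=W[...,0],W[...,1],W[...,2]
# door top edge in scene
go((.6226,-.004,.215,168))
"
```

```text
t 8.65 pos [ 0.6229 -0.005   0.2162] rot [-180.     -0.    167.91] F [ 0.4 -0.3  0.3] w 0.0004
(0.6226, -0.004, 0.215, 168) -> [0.0005, 0.0009, 0.0012] -0.002 rows 0.0
```

View pics/w6.png

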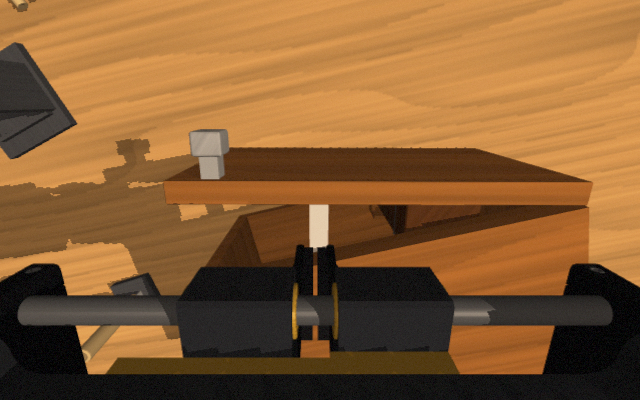

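View pics/s6.png

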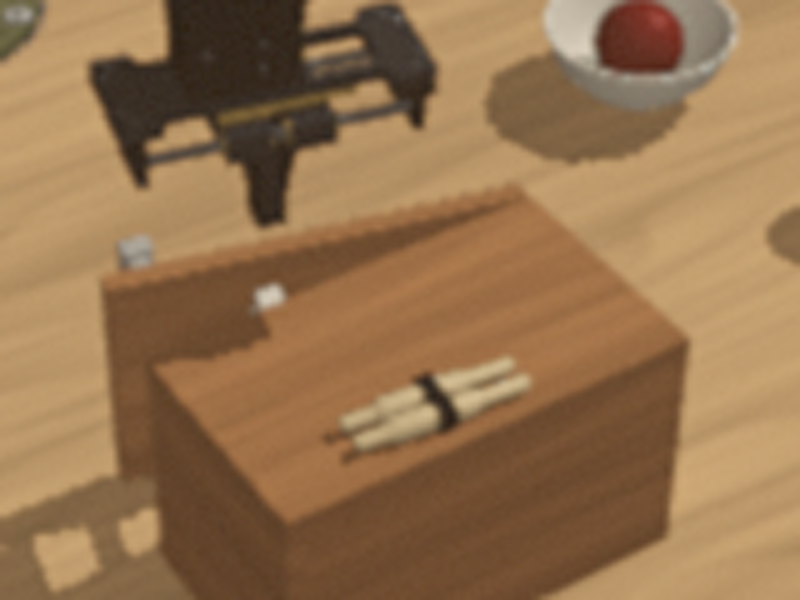

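```bash
python3 -c "
from p import *
r=imaging.read_camera('wrist')
a=onplane(r,(165,204.5),.17)[:2];b=onplane(r,(590,204.5),.17)[:2];c=onplane(r,(318,204.5),.17)[:2]
e=onplane(r,(588,207),.17)[:2]; f=onplane(r,(404,233),.17)[:2]
k=onplane(r,(318,230),.145)[:2]
print('door inner',a,b,c,np.linalg.norm(a-b),'hinge side',e,'front edge pt',f,'catch',k)
d=(a-b)/np.linalg.norm(a-b); print('ang',np.rad2deg(np.arctan2(d[1],d[0])), 'th',-88.4-np.rad2deg(np.arctan2(d[1],d[0])))
g=(f-e)/np.linalg.norm(f-e); print('front ang',np.rad2deg(np.arctan2(g[1],g[0])))
p=monitor.get_obs()['tool_pos'][:2]; n=np.array([-d[1],d[0]]); print('tcp to inner face',(p-c)@n,'along',(p-b)@d,'to front plane',(p-e)@np.array([-g[1],g[0]]), 'catch along',(k-b)@d)
"
```

```text
door inner [ 0.58448995 -0.09685201] [0.64355817 0.17842633] [0.60575916 0.00226986] 0.28154434722249394 hinge side [0.64507269 0.17719485] front edge pt [0.63795227 0.05534249] catch [ 0.63333549 -0.00333201]
ang -102.11067698962556 th 13.710676989625554
front ang -93.34426603561654
tcp to inner face 0.01834373903265982 along 0.18339384879978493 to front plane -0.011404741489591648 catch along 0.1798578789523655
```

Emit:
servo_tool:
  targets:
    - [0,0,0.002,0.03,0]
    - [0,0,0.002,0.055,0]
    - [0,0,0.002,0.062,0]

```text
time_s: 9.07
tool_pos: [0.6227, -0.0018, 0.1527]
tool_rot: [-180.0, -0.1, 168.0]
force: [0.7, 0.5, 0.4]
grip_width: 0.0004
```

Emit:
servo_tool:
  targets:
    - [0,0,0,0.006,0]
    - [0,0,0,0.012,0]
    - [0,0,0,0.015,0]

```text
time_s: 9.45
tool_pos: [0.6247, -0.0017, 0.14]
tool_rot: [180.0, 0.1, 168.0]
force: [-1.3, -0.1, 4.7]
grip_width: 0.0004
```

Emit:
servo_tool:
  targets:
    - [0,0,0,0.005,0]
    - [0,0,0,0.008,0]
    - [0,0,0,0.008,0]

```text
time_s: 9.82
tool_pos: [0.625, -0.0017, 0.1322]
tool_rot: [180.0, 0.1, 168.0]
force: [-1.7, -1.2, 6.3]
grip_width: 0.0005
```

```bash
cat >> p.py <<'E'
def arc(ths,H=(.6405,.177)):
    H=np.array(H); o=monitor.get_obs(); p=o["tool_pos"]; v=p[:2]-H; psi=np.deg2rad(o["tool_rot"][2])
    ex=np.array([np.cos(psi),np.sin(psi)]); ey=np.array([np.sin(psi),-np.cos(psi)])
    print("t",round(o["time_s"],2),p.round(4),"yaw",o["tool_rot"][2].round(2),"r",np.hypot(*v).round(4),"F",o["force"].round(1))
    for th in ths:
        c,s=np.cos(-th),np.sin(-th); d=np.array([[c,-s],[s,c]])@v-v
        print(th,[(d@ex).round(4),(d@ey).round(4),0,th], "world",(H+v+d).round(3))
E
python3 -c "
from p import *
arc([.05,.1,.15,.2,.25,.3])"
```

```text
t 9.82 [ 0.625  -0.0017  0.1322] yaw 168.03 r 0.1794 F [-1.7 -1.2  6.3]
0.05 [np.float64(0.0089), np.float64(-0.0009), 0, 0.05] world [ 0.616 -0.001]
0.1 [np.float64(0.0179), np.float64(-0.0013), 0, 0.1] world [0.607 0.001]
0.15 [np.float64(0.0268), np.float64(-0.0013), 0, 0.15] world [0.598 0.003]
0.2 [np.float64(0.0358), np.float64(-0.0008), 0, 0.2] world [0.59  0.005]
0.25 [np.float64(0.0447), np.float64(0.0001), 0, 0.25] world [0.581 0.008]
0.3 [np.float64(0.0536), np.float64(0.0015), 0, 0.3] world [0.573 0.011]
```

Emit:
servo_tool:
  targets:
    - [0,0.009,-0.001,0,0]
    - [0,0.018,-0.0013,0,0.05]
    - [0,0.027,-0.0013,0,0.1]
    - [0,0.036,-0.0008,0,0.15]
    - [0,0.045,0,0,0.2]

```text
time_s: 10.45
tool_pos: [0.5818, 0.0082, 0.1328]
tool_rot: [179.8, 0.2, 156.5]
force: [1.1, 1.3, 6.6]
grip_width: 0.0005
```

```bash
python3 -c "
from p import *
arc([.07,.14,.21,.28,.35,.42,.5])
r=imaging.read_camera('top'); crop(r,'t7.png',250,90,390,250,5)
s=imaging.read_camera('scene'); crop(s,'s7.png',260,140,420,260,5)"
```

```text
t 10.45 [0.5818 0.0082 0.1328] yaw 156.48 r 0.1787 F [1.1 1.3 6.6]
0.07 [np.float64(0.0125), np.float64(-0.0005), 0, 0.07] world [0.57  0.013]
0.14 [np.float64(0.025), np.float64(-0.0001), 0, 0.14] world [0.559 0.018]
0.21 [np.float64(0.0375), np.float64(0.0011), 0, 0.21] world [0.548 0.024]
0.28 [np.float64(0.0498), np.float64(0.0032), 0, 0.28] world [0.537 0.031]
0.35 [np.float64(0.0619), np.float64(0.0062), 0, 0.35] world [0.527 0.039]
0.42 [np.float64(0.0738), np.float64(0.01), 0, 0.42] world [0.518 0.047]
0.5 [np.float64(0.0871), np.float64(0.0153), 0, 0.5] world [0.508 0.057]
```

View pics/s7.png

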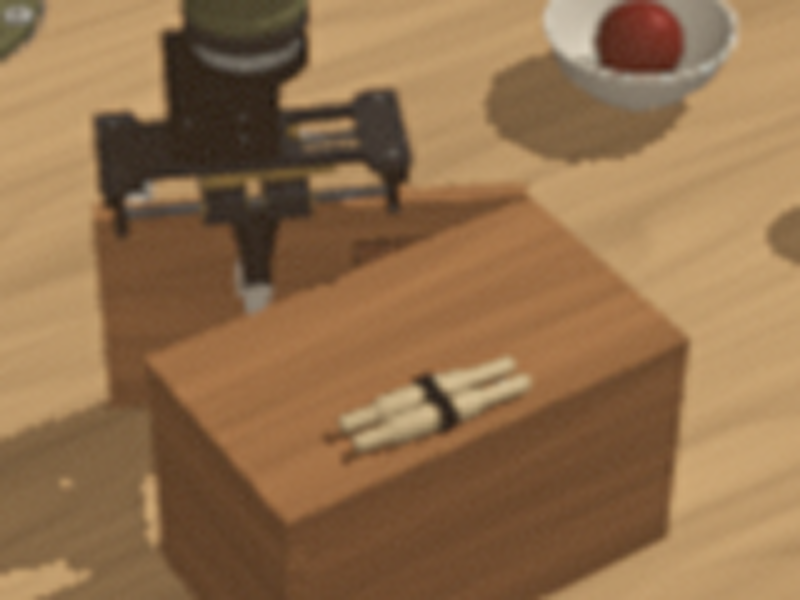

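Emit:
servo_tool:
  targets:
    - [0,0.0125,-0.0005,0,0.07]
    - [0,0.025,0,0,0.14]
    - [0,0.0375,0.0011,0,0.21]
    - [0,0.05,0.0032,0,0.28]
    - [0,0.062,0.0062,0,0.35]

```text
time_s: 11.18
tool_pos: [0.5278, 0.0393, 0.1329]
tool_rot: [179.7, 0.2, 136.4]
force: [1.7, 2.0, 6.8]
grip_width: 0.0006
```

```bash
python3 -c "
from p import *
arc([.07,.14,.21,.28,.35,.42,.5])
"
```

```text
t 11.18 [0.5278 0.0393 0.1329] yaw 136.4 r 0.1779 F [1.7 2.  6.8]
0.07 [np.float64(0.0124), np.float64(-0.0005), 0, 0.07] world [0.518 0.048]
0.14 [np.float64(0.0249), np.float64(-0.0001), 0, 0.14] world [0.51  0.056]
0.21 [np.float64(0.0373), np.float64(0.0011), 0, 0.21] world [0.502 0.066]
0.28 [np.float64(0.0495), np.float64(0.0032), 0, 0.28] world [0.494 0.076]
0.35 [np.float64(0.0616), np.float64(0.0062), 0, 0.35] world [0.487 0.086]
0.42 [np.float64(0.0735), np.float64(0.01), 0, 0.42] world [0.481 0.097]
0.5 [np.float64(0.0867), np.float64(0.0153), 0, 0.5] world [0.476 0.11 ]
```

Emit:
servo_tool:
  targets:
    - [0,0.0125,-0.0005,0,0.07]
    - [0,0.025,0,0,0.14]
    - [0,0.0375,0.0011,0,0.21]
    - [0,0.05,0.0032,0,0.28]
    - [0,0.062,0.0062,0,0.35]

```text
time_s: 11.8
tool_pos: [0.488, 0.0869, 0.1332]
tool_rot: [179.5, 0.0, 116.3]
force: [3.9, 0.7, 6.2]
grip_width: 0.0006
```

```bash
python3 -c "
from p import *
arc([.06,.12,.18,.24,.3,.35])
r=imaging.read_camera('top'); crop(r,'t8.png',250,90,390,250,5)
"
```

```text
t 11.8 [0.488  0.0869 0.1332] yaw 116.34 r 0.1771 F [3.9 0.7 6.2]
0.06 [np.float64(0.0106), np.float64(-0.0005), 0, 0.06] world [0.483 0.096]
0.12 [np.float64(0.0212), np.float64(-0.0003), 0, 0.12] world [0.478 0.106]
0.18 [np.float64(0.0318), np.float64(0.0005), 0, 0.18] world [0.474 0.116]
0.24 [np.float64(0.0424), np.float64(0.002), 0, 0.24] world [0.471 0.126]
0.3 [np.float64(0.0528), np.float64(0.004), 0, 0.3] world [0.468 0.136]
0.35 [np.float64(0.0614), np.float64(0.0062), 0, 0.35] world [0.466 0.145]
```

View pics/t8.png

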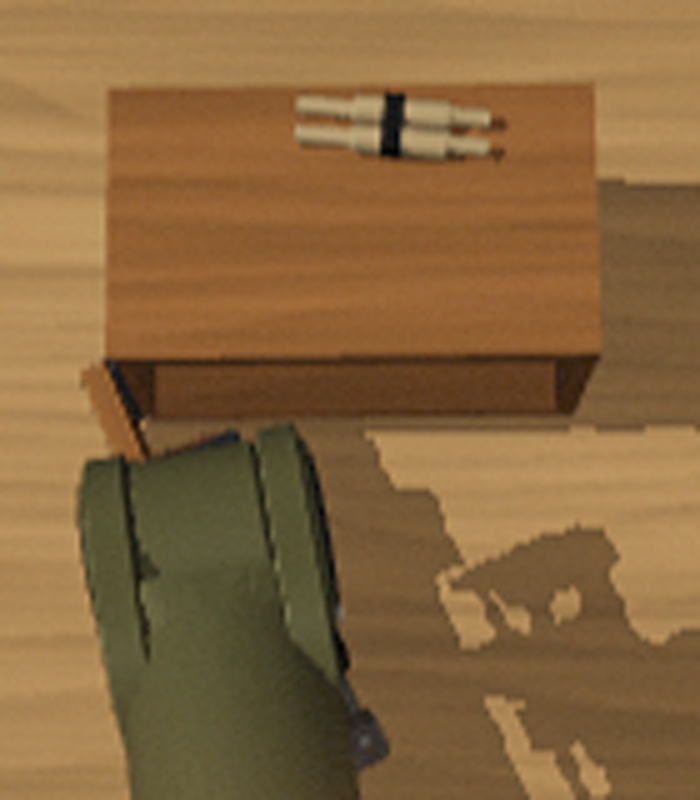

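Emit:
servo_tool:
  targets:
    - [0,0.0125,-0.0005,0,0.07]
    - [0,0.025,0,0,0.14]
    - [0,0.0375,0.0011,0,0.21]
    - [0,0.05,0.0032,0,0.28]
    - [0,0.062,0.0062,0,0.35]

```text
time_s: 12.48
tool_pos: [0.4665, 0.1449, 0.1334]
tool_rot: [179.5, -0.1, 96.3]
force: [6.8, -1.0, 6.0]
grip_width: 0.0002
```

Emit:
servo_tool:
  targets:
    - [0,0.009,-0.0005,0,0.04]
    - [0,0.011,0,0,0.04]

```text
time_s: 12.72
tool_pos: [0.4644, 0.1561, 0.1331]
tool_rot: [179.6, -0.1, 94.2]
force: [2.1, -1.3, 6.0]
grip_width: 0.0004
```

```bash
python3 -c "
from p import *
go()
"
```

```text
t 12.72 pos [0.4644 0.1561 0.1331] rot [ 1.7962e+02 -1.3000e-01  9.4160e+01] F [ 2.1 -1.3  6. ] w 0.0004
```

Emit:
servo_tool:
  targets:
    - [0,-0.004,0,-0.01,0]
    - [0,-0.004,0,-0.03,0]
    - [30,-0.004,0,-0.06,0]
    - [60,-0.004,0,-0.11,0]

```text
time_s: 13.22
tool_pos: [0.4599, 0.1494, 0.2404]
tool_rot: [-179.7, 0.1, 94.1]
force: [0.4, -0.6, 0.0]
grip_width: 0.013
```

```bash
python3 -c "
from p import *
go((.49,.12,.25,94))
"
```

```text
t 13.22 pos [0.4599 0.1494 0.2404] rot [-1.7972e+02  1.2000e-01  9.4090e+01] F [ 0.4 -0.6  0. ] w 0.013
(0.49, 0.12, 0.25, 94) -> [-0.0315, 0.0279, -0.0096] 0.002 rows 0.7
```

Emit:
servo_tool:
  targets:
    - [70,-0.015,0.04,-0.015,0]
    - [85,-0.03,0.085,-0.03,0]
    - [85,-0.03,0.09,-0.04,0]
    - [85,-0.03,0.09,-0.04,0]

```text
time_s: 13.72
tool_pos: [0.5533, 0.1269, 0.281]
tool_rot: [-179.9, 0.0, 94.1]
force: [0.2, -0.4, 0.2]
grip_width: 0.0526
```

```bash
python3 -c "
from p import *
go()
r=imaging.read_camera('wrist'); cv2.imwrite('pics/w9.png',r['frame'])
k=pinpoint('wrist','case_mid'); print(k)
for d in k[:2]: print(onplane(r,d['at'],.086), onplane(r,d['at'],.144))
t=imaging.read_camera('top'); crop(t,'t9.png',230,90,390,250,5)
k=pinpoint('top','case_mid'); print(k)
for d in k[:2]: print(onplane(t,d['at'],.086))
s=imaging.read_camera('scene'); crop(s,'s9.png',260,100,420,220,5)
"
```

```text
t 13.72 pos [0.5533 0.1269 0.281 ] rot [-1.7994e+02  1.0000e-02  9.4080e+01] F [ 0.2 -0.4  0.2] w 0.0526
[]
[]
```

View pics/w9.png

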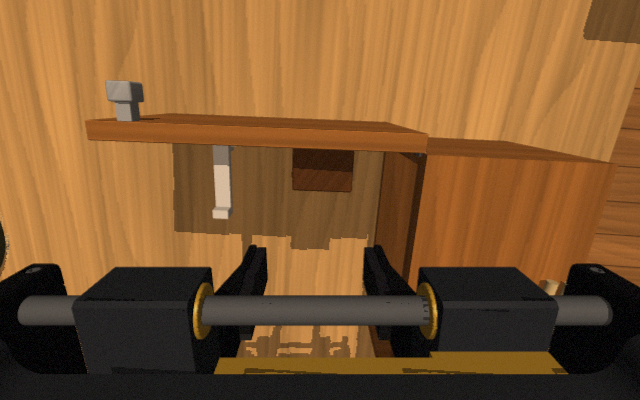

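View pics/t9.png

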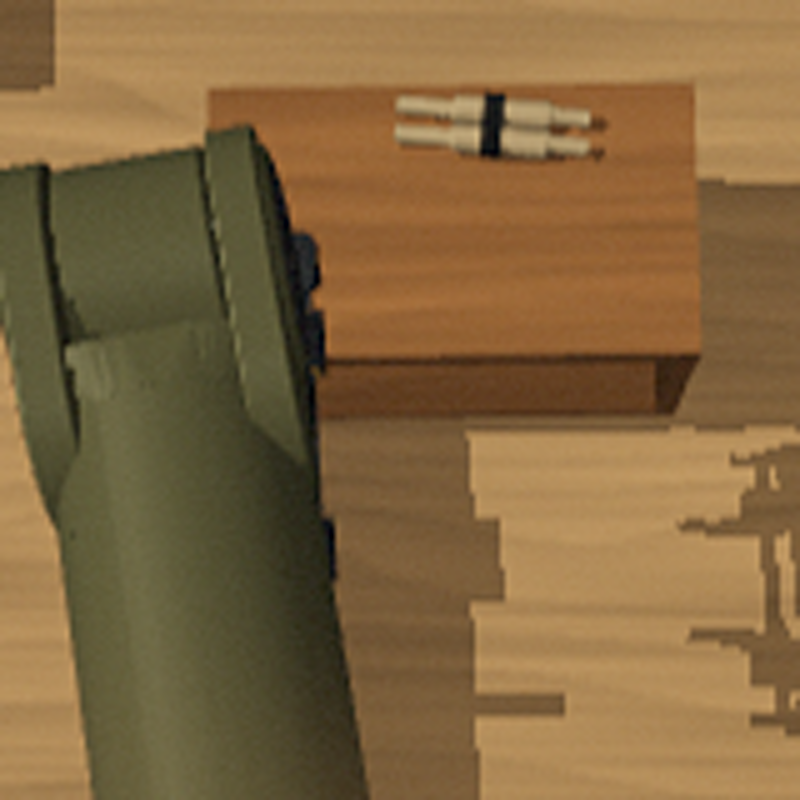

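View pics/s9.png

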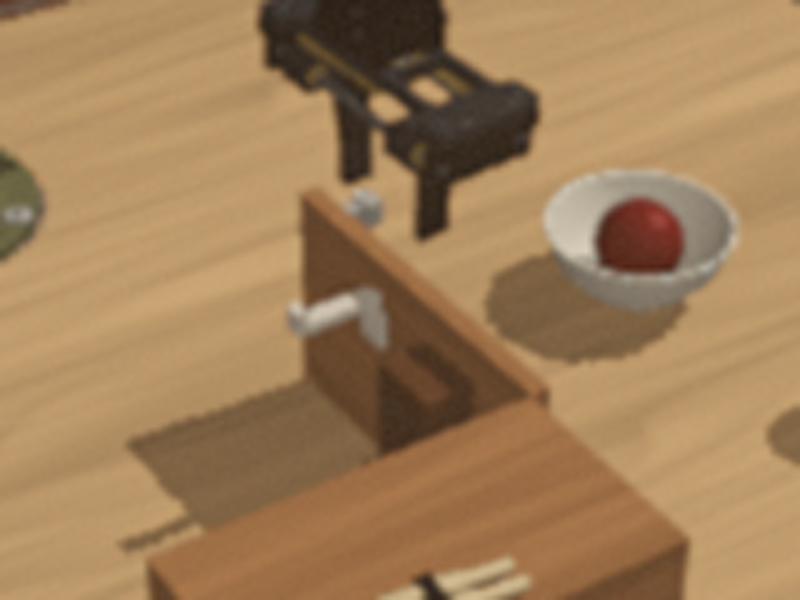

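```bash
python3 -c "
from p import *
r=imaging.read_camera('wrist')
A=onplane(r,(292.5,189.5),.144)[:2];B=onplane(r,(352.5,191.5),.144)[:2]
a=onplane(r,(90,139.5),.17)[:2];b=onplane(r,(427,152),.17)[:2]
d=(a-b)/np.linalg.norm(a-b); ang=np.rad2deg(np.arctan2(d[1],d[0]))%360-360; n=np.array([-d[1],d[0]])
print('door',a,b,np.linalg.norm(a-b),'ang',ang,'theta',np.deg2rad(-88.4-ang))
print('case front edge',A,B,np.linalg.norm(A-B),'to inner face',(A-b)@n,(B-b)@n,'along',(A-b)@d,(B-b)@d)
M=(A+B)/2-.020*n; print('case centre',M,(M-b)@d,(M-b)@n)
C=crop(r,'w9c.png',220,100,440,250,3.5)
go((M[0],M[1],.2,ang+180+90))
"
```

```text
door [0.36652186 0.16979333] [0.64251254 0.17971376] 0.2761689224744078 ang -177.94140080414556 theta 1.5627922608802383
case front edge [0.53219841 0.13280629] [0.58839737 0.13496497] 0.056240406645893984 to inner face 0.04291453253370265 0.04277600505905595 along 0.11192793229011208 0.0556876962501177
case centre [0.55957945 0.15387273] 0.08380781427011491 0.022845268796379298
t 14.03 pos [0.5528 0.1276 0.2807] rot [-1.7995e+02 -4.0000e-02  9.4180e+01] F [0.9 0.1 0.5] w 0.0719
(np.float64(0.5595794546143107), np.float64(0.15387272500420648), 0.2, np.float64(92.05859919585444)) -> [0.0257, 0.0088, 0.0807] 0.037 rows 1.4
```

View pics/w9c.png

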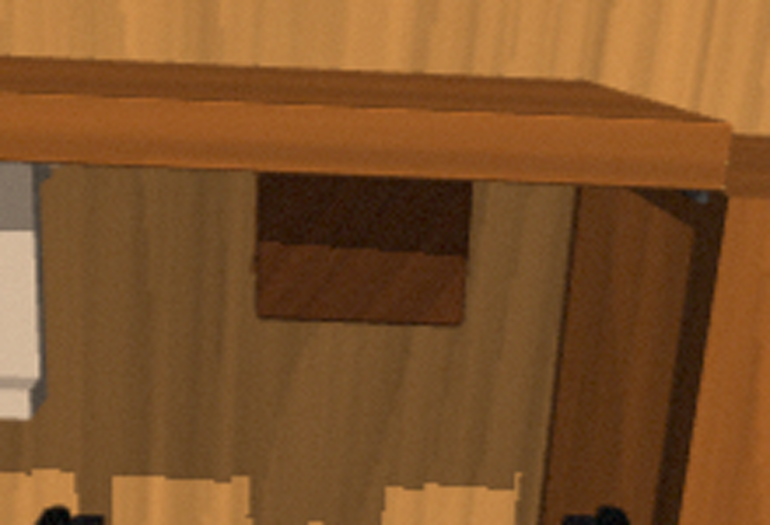

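Emit:
servo_tool:
  targets:
    - [95,0.013,0.0045,0.03,0.037]
    - [95,0.0255,0.009,0.06,0.037]
    - [95,0.0255,0.009,0.085,0.037]
    - [95,0.0255,0.009,0.095,0.037]
    - [95,0.0255,0.009,0.095,0.037]

```text
time_s: 14.65
tool_pos: [0.5605, 0.1531, 0.1858]
tool_rot: [-180.0, 0.0, 92.0]
force: [-0.2, -0.5, 0.0]
grip_width: 0.0827
```

```bash
python3 -c "
from p import *
go((.5596,.1535,.110,92.06))
r=imaging.read_camera('wrist'); cv2.imwrite('pics/w10.png',r['frame'])
"
```

```text
t 14.65 pos [0.5605 0.1531 0.1858] rot [-1.7996e+02  1.0000e-02  9.2000e+01] F [-0.2 -0.5  0. ] w 0.0827
(0.5596, 0.1535, 0.11, 92.06) -> [0.0004, -0.0008, 0.0758] -0.001 rows 1.2
```

View pics/w10.png

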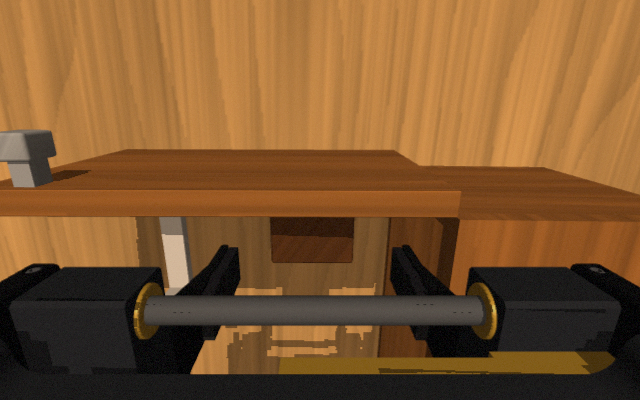

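Emit:
servo_tool:
  targets:
    - [95,0,-0.0008,0.03,0]
    - [95,0,-0.0008,0.06,0]
    - [95,0,-0.0008,0.075,0]
    - [95,0,-0.0008,0.075,0]

```text
time_s: 15.2
tool_pos: [0.56, 0.1532, 0.111]
tool_rot: [-180.0, 0.0, 92.0]
force: [0.0, -0.4, 0.6]
grip_width: 0.0825
```

Emit:
servo_tool:
  targets:
    - [50,0,0,0,0]
    - [50,0,0,0,0]
    - [50,0,0,0,0]
  grip_force: 25

```text
time_s: 15.58
tool_pos: [0.5606, 0.1534, 0.1117]
tool_rot: [179.9, -0.0, 92.0]
force: [-0.3, 0.3, 0.6]
grip_width: 0.0607
```

Emit:
servo_tool:
  targets:
    - [50,0,0,0,0]
    - [50,0,0,0,0]

```text
time_s: 15.82
tool_pos: [0.5601, 0.1534, 0.1114]
tool_rot: [180.0, -0.0, 92.0]
force: [-2.0, 0.1, 3.6]
grip_width: 0.0556
```

Emit:
servo_tool:
  targets:
    - [45,0,0,-0.01,0]
    - [45,0,0,-0.025,0]
    - [45,0,0,-0.045,0]
    - [45,0,0,-0.055,0]

```text
time_s: 16.32
tool_pos: [0.5611, 0.1534, 0.1683]
tool_rot: [179.8, -0.1, 92.0]
force: [0.3, 0.0, -2.2]
grip_width: 0.0557
```

```bash
python3 -c "
from p import *
r=imaging.read_camera('scene'); crop(r,'s11.png',260,100,420,220,5)
go((.50,.06,.17,92))
"
```

```text
t 16.38 pos [0.5615 0.1536 0.169 ] rot [ 1.7978e+02 -1.0000e-01  9.2000e+01] F [ 1.   0.1 -1.1] w 0.0559
(0.5, 0.06, 0.17, 92) -> [-0.0914, -0.0647, -0.0014] 0.0 rows 1.8
```

View pics/s11.png

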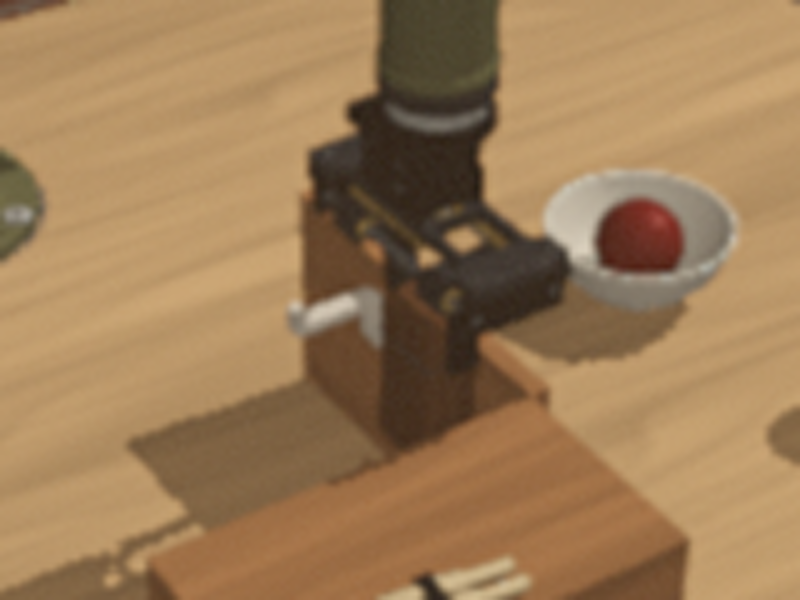

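Emit:
servo_tool:
  targets:
    - [45,-0.03,0,0,0]
    - [45,-0.075,0,0,0]
    - [45,-0.12,-0.02,0.01,0]
    - [45,-0.155,-0.045,0.03,0]
    - [45,-0.185,-0.055,0.05,0]

```text
time_s: 17.0
tool_pos: [0.5102, -0.0351, 0.1155]
tool_rot: [-180.0, -0.1, 91.9]
force: [0.9, -0.4, -2.3]
grip_width: 0.0559
```

```bash
python3 -c "
from p import *
r=imaging.read_camera('scene'); crop(r,'s12.png',220,100,380,220,5)
r=imaging.read_camera('wrist'); cv2.imwrite('pics/w12.png',r['frame'])
go((.50,-.03,.0845,92))
"
```

```text
t 17.1 pos [ 0.5084 -0.038   0.1141] rot [-1.7975e+02  6.0000e-02  9.1650e+01] F [ 0.5 -0.4 -2.1] w 0.0559
(0.5, -0.03, 0.0845, 92) -> [0.0082, -0.008, 0.0296] -0.006 rows 0.5
```

View pics/s12.png

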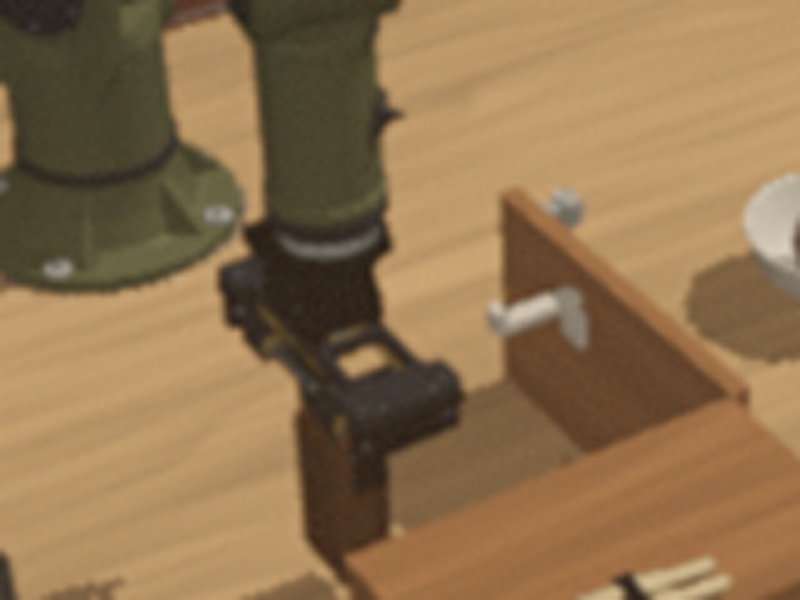

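View pics/w12.png

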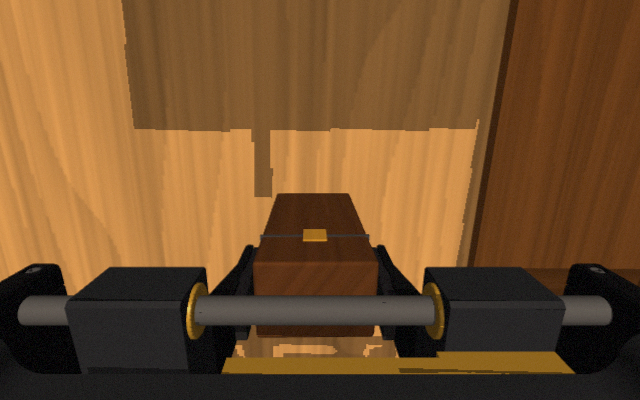

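Emit:
servo_tool:
  targets:
    - [45,0,-0.004,0.01,0]
    - [45,0,-0.004,0.02,0]
    - [45,0,-0.004,0.026,0]
    - [45,0,-0.004,0.028,0]
    - [45,0,-0.004,0.028,0]

```text
time_s: 17.73
tool_pos: [0.5078, -0.0336, 0.0879]
tool_rot: [-180.0, 0.0, 92.0]
force: [0.8, -0.1, -2.5]
grip_width: 0.0557
```

Emit:
servo_tool:
  targets:
    - [45,0,0,0.002,0]
    - [45,0,0,0.004,0]
    - [45,0,0,0.0045,0]
    - [45,0,0,0.0045,0]

```text
time_s: 18.23
tool_pos: [0.5077, -0.0337, 0.0835]
tool_rot: [180.0, -0.0, 92.0]
force: [-0.6, -0.3, -2.2]
grip_width: 0.0558
```

Emit:
servo_tool:
  targets:
    - [45,0,0,0.001,0]
    - [45,0,0,0.0015,0]
    - [45,0,0,0.0015,0]

```text
time_s: 18.6
tool_pos: [0.5078, -0.0337, 0.0834]
tool_rot: [-180.0, -0.1, 92.0]
force: [-5.2, 0.9, 11.0]
grip_width: 0.056
```

Emit:
servo_tool:
  targets:
    - [60,0,0,-0.001,0]
    - [75,0,0,-0.001,0]
    - [95,0,0,-0.001,0]
    - [95,0,0,-0.001,0]

```text
time_s: 19.1
tool_pos: [0.5078, -0.0337, 0.0829]
tool_rot: [180.0, 0.0, 92.0]
force: [0.3, -0.7, -0.2]
grip_width: 0.077
```

Emit:
servo_tool:
  targets:
    - [95,0,0,-0.025,0]
    - [95,0,0,-0.06,0]
    - [95,0,0,-0.1,0]
    - [95,0,0,-0.11,0]

```text
time_s: 19.6
tool_pos: [0.5093, -0.0338, 0.1955]
tool_rot: [179.7, -0.1, 92.0]
force: [0.0, 0.4, -0.2]
grip_width: 0.0824
```

```bash
python3 -c "
from p import *
r=imaging.read_camera('wrist'); cv2.imwrite('pics/w13.png',r['frame'])
go((.508,-.033,.19,182))
"
```

```text
t 19.65 pos [ 0.509  -0.0337  0.1953] rot [ 1.7977e+02 -6.0000e-02  9.2010e+01] F [ 0.2 -0.3  0.7] w 0.0826
(0.508, -0.033, 0.19, 182) -> [0.0007, -0.001, 0.0053] -1.571 rows 8.4
```

View pics/w13.png

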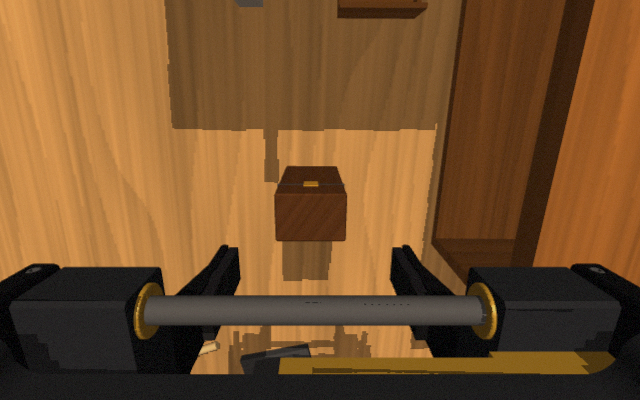

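```bash
python3 -c "
from p import *
r=imaging.read_camera('wrist')
P=[onplane(r,q,.116)[:2] for q in [(276,193.5),(345,193.5),(275.5,240.5),(346.5,240.5)]]
print(P,np.mean(P,0)); print(np.linalg.norm(P[3]-P[2]),np.linalg.norm(P[3]-P[1]), np.rad2deg(np.arctan2(*(P[3]-P[2])[::-1])))
crop(r,'w13c.png',240,140,390,260,5)
"
```

```text
[array([ 0.48028771, -0.01600392]), array([ 0.53264691, -0.01426105]), array([ 0.47985231, -0.05473268]), array([ 0.53625436, -0.05289807])] [ 0.50726032 -0.03447393]
0.05643187581480587 0.03880505844683551 1.8630249668086425
```

View pics/w13c.png

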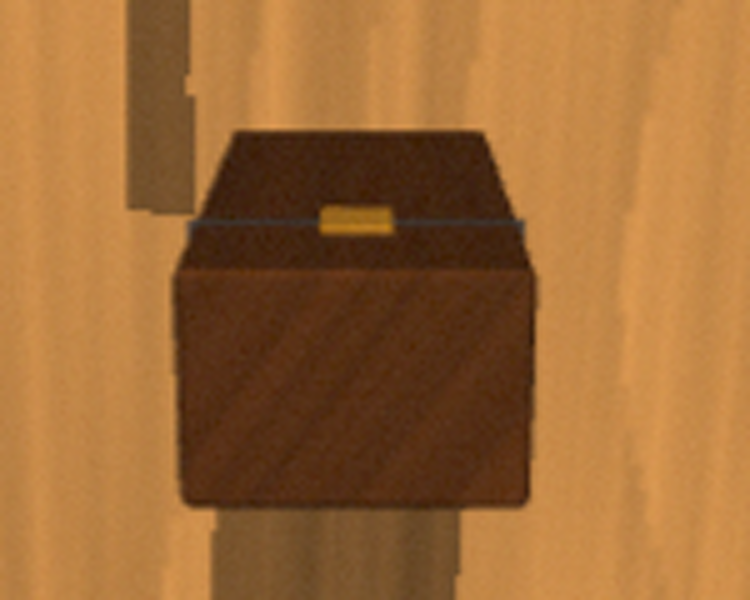

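Emit:
servo_tool:
  targets:
    - [95,0,0,0,-0.16]
    - [95,0,0,0,-0.32]
    - [95,0,0,0,-0.48]
    - [95,0,0,0,-0.64]
    - [95,0,0,0,-0.785]

```text
time_s: 20.32
tool_pos: [0.5065, -0.0337, 0.191]
tool_rot: [-179.8, -0.1, 137.3]
force: [-0.2, 0.2, 0.5]
grip_width: 0.0827
```

Emit:
servo_tool:
  targets:
    - [95,0,0,0,-0.16]
    - [95,0,0,0,-0.32]
    - [95,0,0,0,-0.48]
    - [95,0,0,0,-0.64]
    - [95,0,0,0,-0.785]

```text
time_s: 20.95
tool_pos: [0.5065, -0.0337, 0.191]
tool_rot: [-180.0, -0.2, -177.8]
force: [0.2, 1.1, -0.3]
grip_width: 0.0826
```

Emit:
servo_tool:
  targets:
    - [95,0,0,0,0]
    - [95,0,0,0,0]

```text
time_s: 21.2
tool_pos: [0.5071, -0.0337, 0.192]
tool_rot: [-180.0, -0.1, -178.2]
force: [-0.3, 1.3, 0.6]
grip_width: 0.0824
```

```bash
python3 -c "
from p import *
r=imaging.read_camera('wrist'); cv2.imwrite('pics/w14.png',r['frame'])
t=imaging.read_camera('top'); crop(t,'t14.png',250,90,390,250,5)
go((.508,-.034,.19,182))
"
```

```text
t 21.3 pos [ 0.5074 -0.0337  0.1925] rot [-1.7999e+02 -4.0000e-02 -1.7812e+02] F [ 0.1 -0.4  0.4] w 0.0826
(0.508, -0.034, 0.19, 182) -> [-0.0006, -0.0003, 0.0025] -0.002 rows 0.0
```

View pics/w14.png

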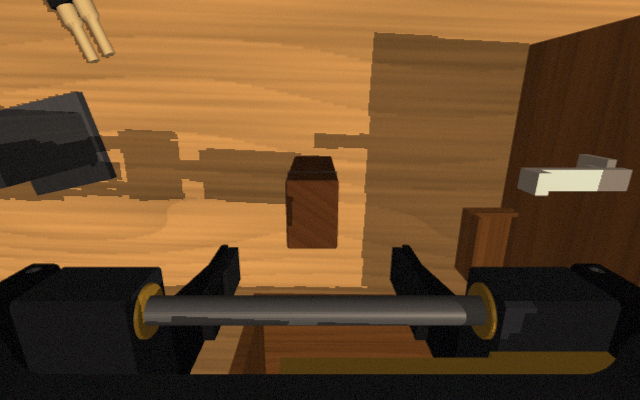

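Emit:
servo_tool:
  targets:
    - [95,0,-0.0005,0.04,0]
    - [95,0,-0.0005,0.08,0]
    - [95,0,-0.0005,0.11,0]
    - [80,0,-0.0005,0.117,0]
    - [60,0,-0.0005,0.117,0]
  grip_force: 25

```text
time_s: 21.92
tool_pos: [0.5079, -0.0343, 0.0763]
tool_rot: [-180.0, 0.0, -178.1]
force: [-0.6, -0.6, 1.1]
grip_width: 0.0701
```

Emit:
servo_tool:
  targets:
    - [30,0,0,0,0]
    - [30,0,0,0,0]
    - [30,0,0,0,0]
    - [30,0,0,0,0]

```text
time_s: 22.42
tool_pos: [0.5081, -0.0343, 0.0765]
tool_rot: [180.0, 0.1, -178.0]
force: [0.6, -0.1, 3.0]
grip_width: 0.04
```

Emit:
servo_tool:
  targets:
    - [30,0,0,-0.01,0]
    - [30,0,0,-0.045,0]
    - [30,0,0,-0.09,0.1]
    - [30,0,0,-0.13,0.25]
    - [30,0,0,-0.155,0.4]

```text
time_s: 23.05
tool_pos: [0.5079, -0.0344, 0.2332]
tool_rot: [179.9, 0.1, 158.7]
force: [0.4, -0.4, -2.0]
grip_width: 0.0398
```

```bash
python3 -c "
from p import *
go((.495,-.19,.232,104),(.475,-.303,.232,104))
"
```

```text
t 23.05 pos [ 0.5079 -0.0344  0.2332] rot [1.7991e+02 9.0000e-02 1.5874e+02] F [ 0.4 -0.4 -2. ] w 0.0398
(0.495, -0.19, 0.232, 104) -> [-0.0444, -0.1497, 0.0011] 0.955 rows 5.1
(0.475, -0.303, 0.232, 104) -> [-0.0667, -0.2623, 0.0009] 0.955 rows 5.1
```

```bash
python3 -c "
from p import *
go((.61,-.28,.25,158.7))
"
```

```text
t 23.05 pos [ 0.5079 -0.0344  0.2332] rot [1.7991e+02 9.0000e-02 1.5874e+02] F [ 0.4 -0.4 -2. ] w 0.0398
(0.61, -0.28, 0.25, 158.7) -> [-0.1842, -0.1919, -0.0168] 0.001 rows 4.3
```

Emit:
servo_tool:
  targets:
    - [30,-0.037,-0.038,-0.004,0]
    - [30,-0.074,-0.076,-0.008,0]
    - [30,-0.111,-0.115,-0.012,0]
    - [30,-0.148,-0.154,-0.016,0]
    - [30,-0.184,-0.192,-0.017,0]

```text
time_s: 23.68
tool_pos: [0.6115, -0.2802, 0.248]
tool_rot: [180.0, -0.0, 159.1]
force: [0.1, 1.6, -2.2]
grip_width: 0.0397
```

Emit:
servo_tool:
  targets:
    - [30,0,0,0,0]
    - [30,0,0,0,0]
    - [30,0,0,0,0]

```text
time_s: 24.05
tool_pos: [0.6111, -0.2772, 0.2481]
tool_rot: [179.9, -0.0, 159.2]
force: [-0.6, -0.2, -2.2]
grip_width: 0.04
```

```bash
python3 -c "
from p import *
r=imaging.read_camera('wrist'); cv2.imwrite('pics/w15.png',r['frame'])
np.savez('w15.npz',**{k:r[k] for k in r})
k=pinpoint('wrist','stand_floor'); print(k)
for d in k: print(onplane(r,d['at'],.01))
go()
"
```

```text
[{'at': [248.1, 72.8], 'confidence': 0.66}, {'at': [160.6, 186.0], 'confidence': 0.65}]
[ 0.47833541 -0.3051812   0.01      ]
[ 0.55933625 -0.46147     0.01      ]
t 24.15 pos [ 0.6112 -0.2774  0.2484] rot [1.7991e+02 2.0000e-02 1.5918e+02] F [ 0.3 -0.  -3.1] w 0.0402
```

View pics/w15.png

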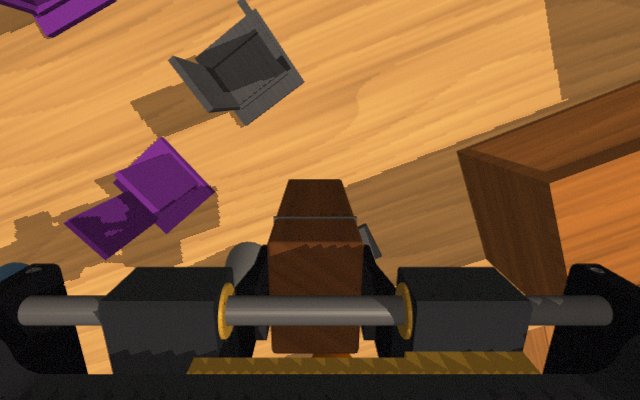

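```bash
python3 -c "
from p import *
r=np.load('w15.npz'); crop(r,'w15c.png',160,0,310,130,5.3)
"
```

```text
(no output)
```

View pics/w15c.png

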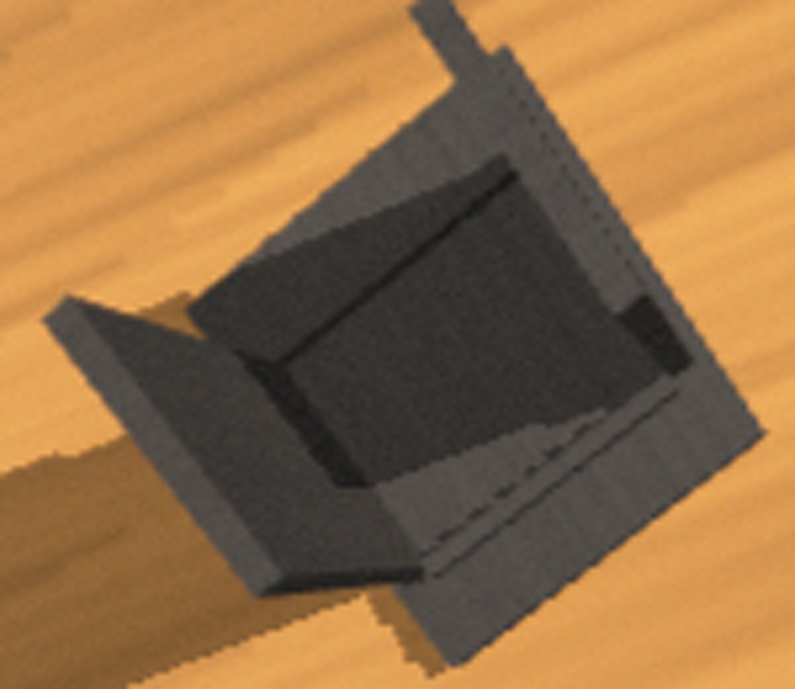

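```bash
python3 -c "
from p import *
r=np.load('w15.npz')
f=lambda a,b,z:onplane(r,(160+a/5.3-.4,b/5.3-.4),z)[:2]
A,B,C=f(765,432,.01),f(455,667,.01),f(505,47,.01)
print('A',A,'B',B,'C',C,'ctr',(B+C)/2)
for P,Q in [(A,B),(A,C)]:
    d=Q-P; print(np.linalg.norm(d),np.rad2deg(np.arctan2(d[1],d[0])))
print('left cheek',[f(a,b,.12).round(4) for a,b in [(45,320),(260,595),(285,585)]])
P,Q=f(45,320,.12),f(262,596,.12); d=P-Q; u=d/np.linalg.norm(d); print(np.linalg.norm(d),np.rad2deg(np.arctan2(d[1],d[0])), 'ctr', (P+Q)/2+np.array([-u[1],u[0]])*.039, (P+Q)/2-np.array([-u[1],u[0]])*.039)
print('far floor line',f(285,360,.01),f(515,175,.01),'near lip outer line top z.018',f(435,575,.018),f(678,392,.018))
"
```

```text
A [ 0.50889725 -0.2495497 ] B [ 0.52995233 -0.33198308] C [ 0.42259917 -0.27200298] ctr [ 0.47627575 -0.30199303]
0.08507983581270362 -75.67188639696384
0.08917122989431286 -165.41597257837043
left cheek [array([ 0.4616, -0.3455]), array([ 0.5096, -0.3329]), array([ 0.5096, -0.3285])]
0.04990520910672456 -165.10665344462691 ctr [ 0.49574595 -0.37677868] [ 0.47569835 -0.30139902]
far floor line [ 0.45945428 -0.33931696] [ 0.44454505 -0.27952917] near lip outer line top z.018 [ 0.51093645 -0.32629018] [ 0.49565233 -0.26359685]
```

```bash
python3 -c "
from p import *
go((.4758,-.302,.24,104.6))
"
```

```text
t 24.15 pos [ 0.6112 -0.2774  0.2484] rot [1.7991e+02 2.0000e-02 1.5918e+02] F [ 0.3 -0.  -3.1] w 0.0402
(0.4758, -0.302, 0.24, 104.6) -> [0.1178, -0.0711, 0.0082] 0.953 rows 5.1
```

Emit:
servo_tool:
  targets:
    - [30,0.022,-0.013,0,0.18]
    - [30,0.046,-0.028,0.002,0.36]
    - [30,0.07,-0.042,0.004,0.54]
    - [30,0.095,-0.057,0.006,0.72]
    - [30,0.1178,-0.0711,0.008,0.9]

```text
time_s: 24.78
tool_pos: [0.4745, -0.3028, 0.2399]
tool_rot: [179.9, -0.1, 107.2]
force: [0.3, 0.4, -1.6]
grip_width: 0.0398
```

Emit:
servo_tool:
  targets:
    - [30,0,0,0,0.053]
    - [30,0,0,0,0.053]
    - [30,0,0,0,0.053]
    - [30,0,0,0,0.053]

```text
time_s: 25.28
tool_pos: [0.4756, -0.3033, 0.24]
tool_rot: [-180.0, 0.0, 104.5]
force: [0.2, -0.4, -2.5]
grip_width: 0.0398
```

```bash
python3 -c "
from p import *
r=imaging.read_camera('wrist'); cv2.imwrite('pics/w16.png',r['frame'])
s=imaging.read_camera('scene'); crop(s,'s16.png',130,130,290,270,5)
t=imaging.read_camera('top'); crop(t,'t16.png',370,160,490,260,6)
go((.4758,-.302,.24,104.6))
"
```

```text
t 25.43 pos [ 0.4754 -0.3036  0.2399] rot [-1.7999e+02  1.0000e-02  1.0446e+02] F [-0.2 -0.  -2.1] w 0.0399
(0.4758, -0.302, 0.24, 104.6) -> [0.0015, 0.0008, -0.0001] -0.002 rows 0.0
```

View pics/s16.png

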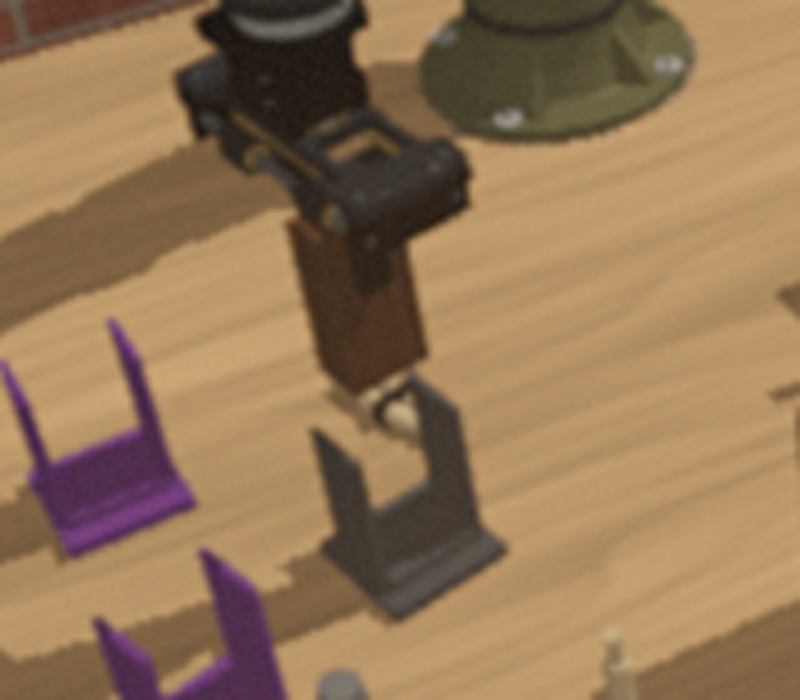

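View pics/w16.png

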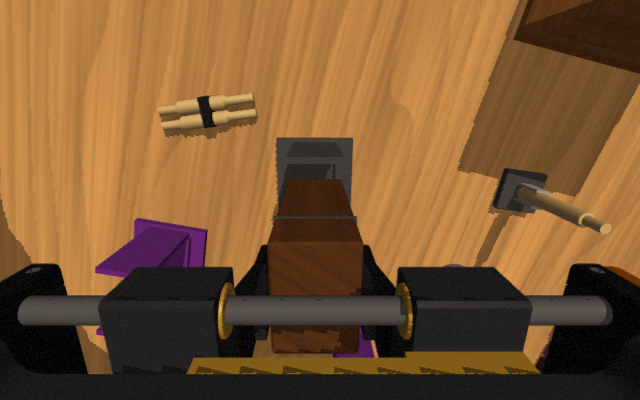

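```bash
python3 -c "
from p import *
r=imaging.read_camera('wrist'); cv2.imwrite('pics/w17.png',r['frame']); crop(r,'w17c.png',250,120,380,260,5)
o=monitor.get_obs();psi=np.deg2rad(o['tool_rot'][2]);ex=np.array([np.cos(psi),np.sin(psi)]);ey=np.array([np.sin(psi),-np.cos(psi)])
p=o['tool_pos'][:2]
for n,q,z in [('case',(273,242),.2795),('case',(358,242),.2795),('base',(277,138),.01),('base',(353,138),.01)]:
    w=onplane(r,q,z)[:2]-p; print(n,(w@ex).round(4),(w@ey).round(4))
go((.4758,-.302,.24,104.6))
"
```

```text
case 0.0308 -0.0157
case 0.0308 0.0187
base 0.044 -0.0429
base 0.044 0.046
t 25.48 pos [ 0.4754 -0.3036  0.2399] rot [-1.7999e+02  1.0000e-02  1.0445e+02] F [-0.6  0.5 -2.7] w 0.04
(0.4758, -0.302, 0.24, 104.6) -> [0.0015, 0.0008, -0.0001] -0.003 rows 0.0
```

View pics/w17c.png

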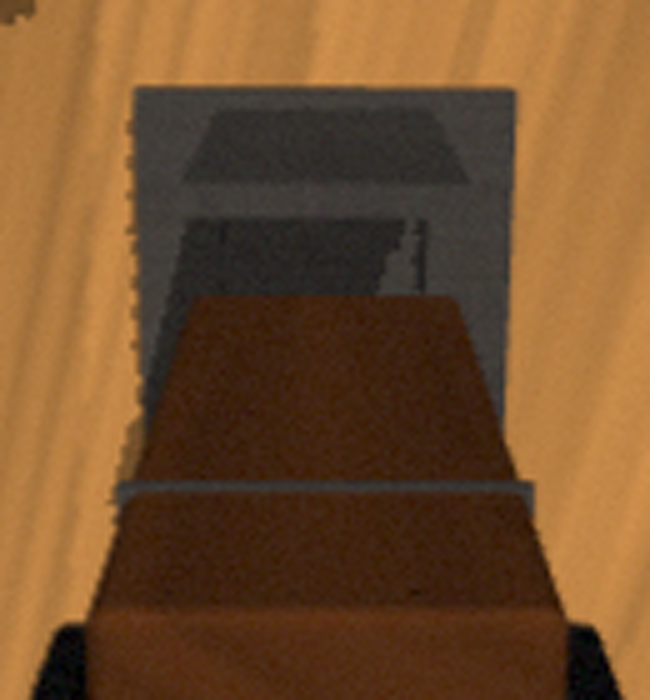

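Emit:
servo_tool:
  targets:
    - [30,0,0.0004,0.02,0]
    - [30,0,0.0004,0.04,0]
    - [30,0,0.0004,0.055,0]
    - [30,0,0.0004,0.065,0]

```text
time_s: 25.98
tool_pos: [0.4751, -0.3032, 0.1733]
tool_rot: [-179.9, -0.1, 104.4]
force: [-1.5, 1.0, -2.5]
grip_width: 0.0394
```

```bash
python3 -c "
from p import *
s=imaging.read_camera('scene'); crop(s,'s18.png',150,150,270,270,6)
r=imaging.read_camera('wrist'); crop(r,'w18c.png',250,120,380,260,5)
go((.4758,-.302,.0865,104.6))
"
```

```text
t 26.07 pos [ 0.475  -0.3031  0.1736] rot [-1.7989e+02 -7.0000e-02  1.0442e+02] F [-0.7 -0.3 -2.7] w 0.0399
(0.4758, -0.302, 0.0865, 104.6) -> [0.0008, 0.0012, 0.0871] -0.003 rows 1.4
```

View pics/s18.png

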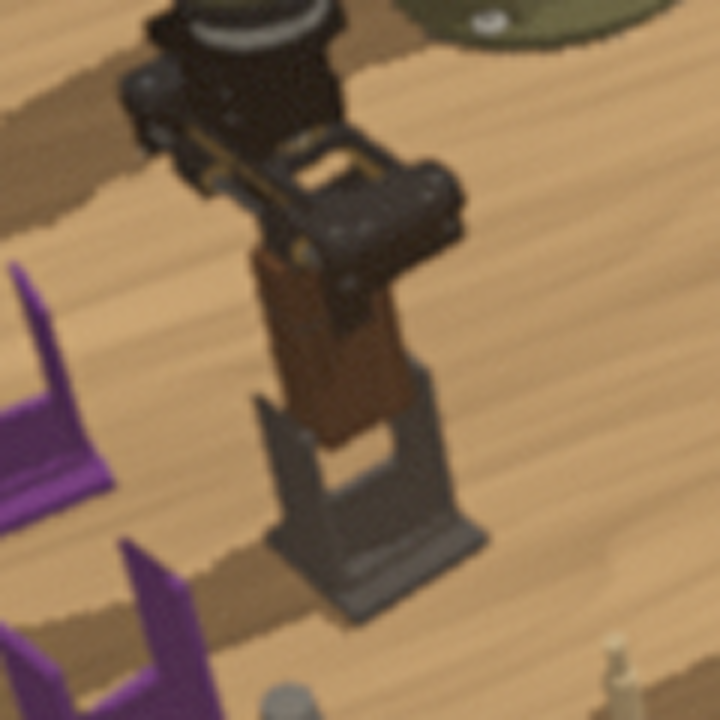

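View pics/w18c.png

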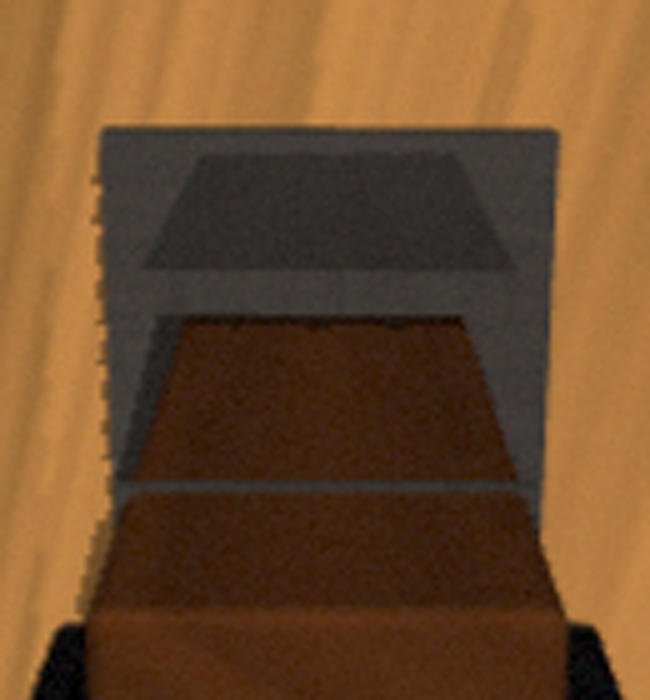

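```bash
python3 -c "
from p import *
r=imaging.read_camera('wrist')
o=monitor.get_obs();psi=np.deg2rad(o['tool_rot'][2]);ex=np.array([np.cos(psi),np.sin(psi)]);ey=np.array([np.sin(psi),-np.cos(psi)])
p=o['tool_pos'][:2]
g=lambda a,b,z:[((onplane(r,(250+a/5-.4,120+b/5-.4),z)[:2]-p)@e).round(4) for e in (ex,ey)]
z=o['tool_pos'][2]+.0395
print('case top',g(87,608,z),g(565,608,z)); print('seam',[g(110,487,z-h) for h in (.018,.02)])
print('cheek outer',g(143,268,.12),g(515,268,.12),'inner',g(160,317,.12),g(465,317,.12))
print('base',g(100,130,.01),g(557,130,.01))
go()
"
```

```text
case top [np.float64(0.0319), np.float64(-0.0183)] [np.float64(0.0319), np.float64(0.0201)]
seam [[np.float64(0.0358), np.float64(-0.0186)], [np.float64(0.0351), np.float64(-0.0189)]]
cheek outer [np.float64(0.0399), np.float64(-0.0236)] [np.float64(0.0399), np.float64(0.0259)] inner [np.float64(0.0332), np.float64(-0.0215)] [np.float64(0.0332), np.float64(0.0194)]
base [np.float64(0.0443), np.float64(-0.0436)] [np.float64(0.0442), np.float64(0.0459)]
t 26.12 pos [ 0.4755 -0.3035  0.1745] rot [-1.7995e+02 -2.0000e-02  1.0442e+02] F [ 0.4  0.2 -1.8] w 0.0399
```

Emit:
servo_tool:
  targets:
    - [30,-0.001,0.0003,0.02,0]
    - [30,-0.001,0.0003,0.04,0]
    - [30,-0.001,0.0003,0.055,0]
    - [30,-0.001,0.0003,0.065,0]
    - [30,-0.001,0.0003,0.068,0]

```text
time_s: 26.75
tool_pos: [0.4759, -0.3043, 0.1061]
tool_rot: [-179.9, -0.0, 104.4]
force: [0.1, -0.0, -2.6]
grip_width: 0.0398
```

Emit:
servo_tool:
  targets:
    - [30,0,0,0.007,0]
    - [30,0,0,0.013,0]
    - [30,0,0,0.015,0]

```text
time_s: 27.12
tool_pos: [0.4762, -0.3042, 0.0916]
tool_rot: [-180.0, -0.0, 104.4]
force: [-0.4, -0.5, -3.2]
grip_width: 0.04
```

Emit:
servo_tool:
  targets:
    - [30,0,0,0.002,0]
    - [30,0,0,0.004,0]
    - [30,0,0,0.0045,0]
    - [30,0,0,0.0045,0]

```text
time_s: 27.62
tool_pos: [0.4763, -0.3044, 0.0875]
tool_rot: [180.0, -0.0, 104.4]
force: [0.5, 0.6, -2.4]
grip_width: 0.04
```

Emit:
servo_tool:
  targets:
    - [30,0,0,0.001,0]
    - [30,0,0,0.002,0]
    - [30,0,0,0.002,0]

```text
time_s: 28.0
tool_pos: [0.4764, -0.3046, 0.0865]
tool_rot: [180.0, -0.0, 104.4]
force: [-2.8, 1.5, 6.2]
grip_width: 0.0399
```

Emit:
servo_tool:
  targets:
    - [50,0,0,-0.0008,0]
    - [60,0,0,-0.0008,0]
    - [75,0,0,-0.0008,0]
    - [75,0,0,-0.0008,0]

```text
time_s: 28.5
tool_pos: [0.4763, -0.3044, 0.0862]
tool_rot: [-180.0, -0.0, 104.4]
force: [0.7, 0.3, -0.9]
grip_width: 0.0621
```

Emit:
servo_tool:
  targets:
    - [80,0,0,-0.02,0]
    - [80,0,0,-0.06,0]
    - [80,0,0,-0.1,0]
    - [80,0,0,-0.13,0]

```text
time_s: 29.0
tool_pos: [0.4766, -0.3052, 0.2194]
tool_rot: [179.9, 0.1, 104.4]
force: [-0.1, 0.0, 0.4]
grip_width: 0.0696
```

```bash
python3 -c "
from p import *
r=imaging.read_camera('wrist'); crop(r,'w20.png',220,80,420,280,3)
s=imaging.read_camera('scene'); crop(s,'s20.png',150,150,270,270,6)
go((.5,-.1,.25,104))
"
```

```text
t 29.1 pos [ 0.4779 -0.3063  0.2209] rot [179.65   0.23 104.41] F [-0.9  0.4 -0.3] w 0.0697
(0.5, -0.1, 0.25, 104) -> [0.1942, 0.0729, -0.0295] 0.007 rows 3.4
```

View pics/w20.png

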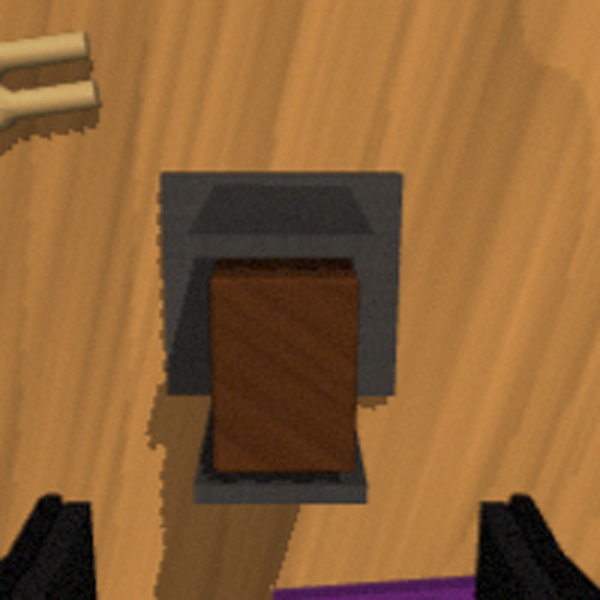

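View pics/s20.png

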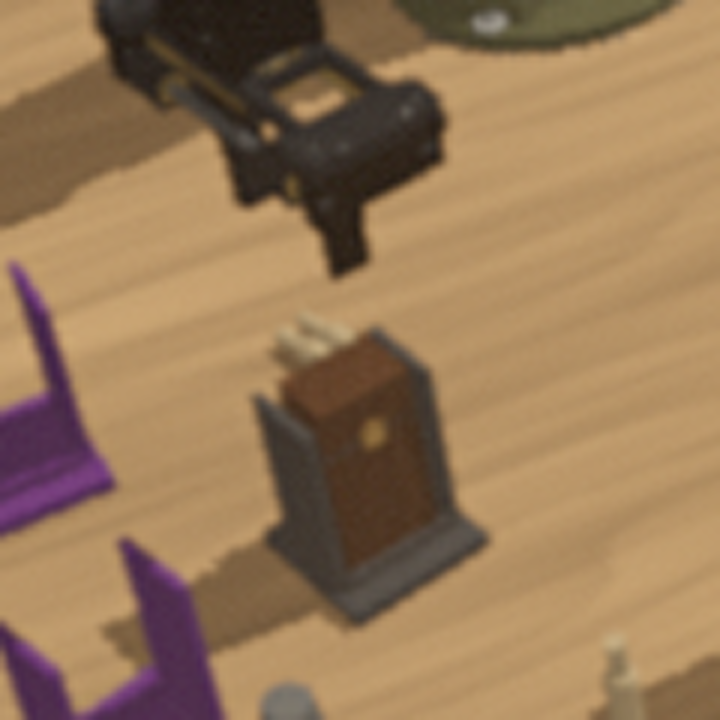

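Emit:
servo_tool:
  targets:
    - [80,0.03,0.012,-0.03,0]
    - [80,0.08,0.03,-0.03,0]
    - [80,0.13,0.05,-0.03,0]
    - [80,0.17,0.065,-0.03,0]
    - [80,0.19,0.072,-0.03,0]

```text
time_s: 29.72
tool_pos: [0.4986, -0.0992, 0.2462]
tool_rot: [180.0, -0.1, 104.7]
force: [0.1, -0.4, -0.5]
grip_width: 0.0695
```

Emit:
servo_tool:
  targets:
    - [80,0,0,0,0]
    - [80,0,0,0,0]
    - [80,0,0,0,0]
    - [80,0,0,0,0]

```text
time_s: 30.22
tool_pos: [0.4984, -0.1036, 0.2462]
tool_rot: [-180.0, 0.0, 104.3]
force: [0.5, -0.8, 0.8]
grip_width: 0.0698
```

```bash
python3 -c "
from p import *
t=imaging.read_camera('top'); cv2.imwrite('pics/t21.png',t['frame']); crop(t,'t21c.png',400,190,480,300,7)
s=imaging.read_camera('scene'); cv2.imwrite('pics/s21.png',s['frame'])
W=cloud(t);x,y,z=W[...,0],W[...,1],W[...,2]
m=(abs(x-.476)<.06)&(abs(y+.302)<.06)&(z>.105)&(z<.14)
print(m.sum(),np.nanpercentile(z[m],[5,50,95]))
for n in ['case_mid','stand_floor']:
  for c,r in (('top',t),('scene',s)):
    for d in pinpoint(c,n): print(n,c,d['confidence'],onplane(r,d['at'],.068 if n=='case_mid' else .01).round(4))
go()
"
```

```text
402 [0.10943092 0.12296993 0.12770543]
case_mid scene 0.62 [ 0.4882 -0.2994  0.068 ]
stand_floor top 0.96 [ 0.4786 -0.2942  0.01  ]
stand_floor top 0.93 [ 0.3227 -0.4624  0.01  ]
stand_floor top 0.92 [ 0.5674 -0.4609  0.01  ]
stand_floor top 0.73 [ 0.3468 -0.2468  0.01  ]
stand_floor scene 0.82 [ 0.5586 -0.4544  0.01  ]
stand_floor scene 0.81 [ 0.4743 -0.31    0.01  ]
stand_floor scene 0.77 [ 0.3275 -0.4556  0.01  ]
t 30.52 pos [ 0.4986 -0.1025  0.2463] rot [180.     0.   104.43] F [ 0.1 -0.7  0.2] w 0.0699
```

View pics/t21c.png

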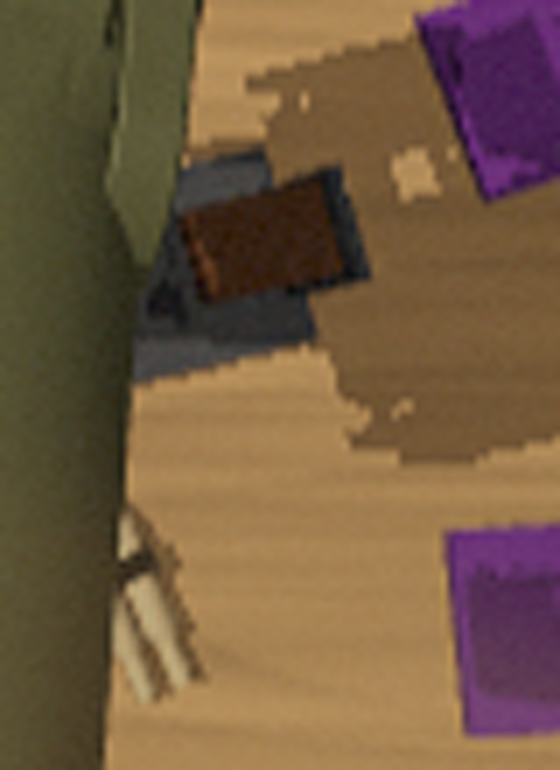

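View pics/s21.png

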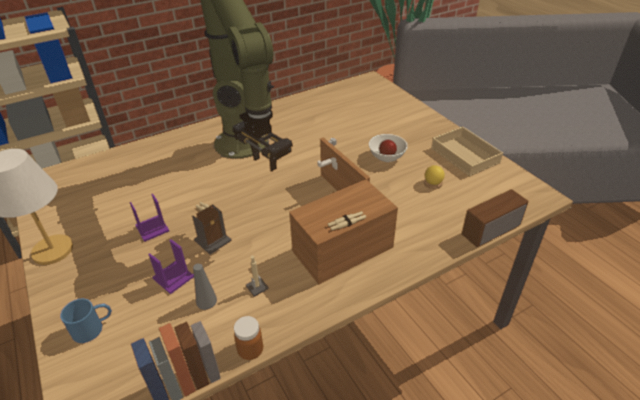

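```bash
python3 -c "
from h import *
print(monitor.get_obs()['joint_velocities'].round(2)); print(ticket.sign_off())"
```

```text
[-0.08 -0.13  0.04  0.02  0.12  0.08  0.03]
the job is handed in; nothing more can be done
None
```

I opened the cupboard, moved the case into the dark steel stand, and handed the job in at about 30.5 s. `sign_off` gives no verdict, so the result below rests on my own last checks.

- **Door:** I pulled it by the knob to the catch stop at about 0.25 rad. I then pressed the catch about 13 mm down through the gap with shut fingers and swung the door on from the inside. It last measured 1.56 rad, and the final picture shows it still open.
- **Case:** I took it from the rack across its 56 side, stood it upright on the table and let go. I took it again across its 40 side and lowered it between the cheeks. It met the floor 10 mm higher than it had met the table, which is the pocket floor's height. The fingers then let go with almost no force left.
- **Last checks:** The pictures show the case upright between the cheeks with its wider side across them. The bystanders look unmoved, judged by eye. The arm is well clear and still.
- **Disagreements:** Estimates of the pocket centre differed by about 2 to 3 mm between views, with the network's points off by up to about 8 mm. The case's offset along the cheeks' gap was uncertain by about 3 mm. At the end the network put the case middle about 12 mm from where I released it, with 0.62 confidence. I set that aside because the floor contact and the pictures agree that the case is seated.

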